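Set blade depth on a four-pole contact jig

TASK

Turn the knob until the stop bar's pointer stands at the brass index mark, then slide every gauge on the bench, standing upright on the bench, blade first into a contact gap of its own until the blade's tip touches the stop bar, without pushing the bar off its setting. Then, with the gauges left in place at that depth, wind the stop bar back until its pointer stands at the thick rest line on the scale. Leave the coil, the carton and the screwdriver where they are.

Things in the scene. Friction and masses are not known exactly. Their poses are not given: they have to be found in the camera images.
- knob (a joint): Knob at the jig's right (-y) end: black bar grip 46 mm long, 14 mm wide, 32 mm high on a 48 mm disc, vertical axis. Value 0 to 5 rad, growing clockwise seen from above; at 0 the bar lies along the jig's x, at v turned v clockwise from it. 1 rad clockwise brings stop bar and pointer 10 mm nearer (jig's -x), anticlockwise sends them away. Turns stiffly (0.25 N m), stays where left.
- knob_grip (a point): Point on the knob's vertical axis, 69 mm above the bench, 7 mm below the top of the bar; a good height to pinch it across its 14 mm width.
- gap0 (a point): Leftmost (+y) of four contact gaps: mid-point of a 9 mm gap between two upright copper jaws, 40 mm long, tops 40 mm above the bench, with a flared mouth 18 mm long in front; open in front, behind and above. Point 26 mm above the bench. Axes of the fixed jig: x away from the robot (a blade goes in along it), y left. The jig's 10 mm base plate begins 24 mm in front of this point.
- gap1 (a point): The second contact gap from the left, 66 mm to the right of gap0; same axes and sizes.
- gap2 (a point): The third contact gap from the left; same axes and sizes.
- gap3 (a point): The rightmost contact gap; same axes and sizes.
- stop_face (a point): Middle of the front face (towards -x) of the aluminium stop bar, 26 mm above the bench. The bar lies across behind all four gaps (256 mm long, 12 to 38 mm above the bench), slides along the jig's x when the knob is turned, and resists about 20 N before a push moves it.
- pointer (a point): Tip line of the dark steel pointer at the right end of the stop bar, above a white scale ledge; in line (jig x) with the stop bar's front face. 42 mm above the bench. Axes as the jig.
- index_mark (a point): Index mark: the thin finger of the small brass clip (14 mm wide, 10 mm high) that is clamped on the outer edge of the white ledge, in a different place each time. The pointer is on it when both have the same position along the jig's x. Axes as the jig.
- rest_mark (a point): Rest mark: the one thick black line across the white ledge, at its rear, 64 mm behind (jig x) the middle of the gaps. Axes as the jig.
- gauge0_center (a point): Gauge 0 (may be absent; all alike, 0.3 kg): black handle block 70 mm long (x), 28 wide (y), on a steel foot 70 x 50 x 6 mm, 45 mm high in all, standing on the bench; a flat steel blade 5 mm thick, 24 high, stands out 90 mm from the middle of its +x end, 14 to 38 mm above the underside. This point is the handle's middle, 22.5 mm up; x along the blade, z up.
- gauge0_tip (a point): Middle of the end of gauge 0's blade, 125 mm along x from the handle's centre.
- gauge1_center (a point): Gauge 1 (may be absent; all alike, 0.3 kg): black handle block 70 mm long (x), 28 wide (y), on a steel foot 70 x 50 x 6 mm, 45 mm high in all, standing on the bench; a flat steel blade 5 mm thick, 24 high, stands out 90 mm from the middle of its +x end, 14 to 38 mm above the underside. This point is the handle's middle, 22.5 mm up; x along the blade, z up.
- gauge1_tip (a point): Middle of the end of gauge 1's blade, 125 mm along x from the handle's centre.
- gauge2_center (a point): Gauge 2 (may be absent; all alike, 0.3 kg): black handle block 70 mm long (x), 28 wide (y), on a steel foot 70 x 50 x 6 mm, 45 mm high in all, standing on the bench; a flat steel blade 5 mm thick, 24 high, stands out 90 mm from the middle of its +x end, 14 to 38 mm above the underside. This point is the handle's middle, 22.5 mm up; x along the blade, z up.
- gauge2_tip (a point): Middle of the end of gauge 2's blade, 125 mm along x from the handle's centre.
- gauge3_center (a point): Gauge 3 (may be absent; all alike, 0.3 kg): black handle block 70 mm long (x), 28 wide (y), on a steel foot 70 x 50 x 6 mm, 45 mm high in all, standing on the bench; a flat steel blade 5 mm thick, 24 high, stands out 90 mm from the middle of its +x end, 14 to 38 mm above the underside. This point is the handle's middle, 22.5 mm up; x along the blade, z up.
- gauge3_tip (a point): Middle of the end of gauge 3's blade, 125 mm along x from the handle's centre.
- coil: Bystander: black cable coil, 120 mm across, 45 mm high; origin at its underside.
- carton: Bystander: cardboard box 90 x 120 x 90 mm high, left of and behind the jig; origin at its underside.
- driver: Bystander: screwdriver 200 mm long lying on the bench; origin at its underside.
Mind the look-alikes: they are no part of the job. What is shaped like the part that bears gauge1_center but blue or turquoise is not meant.

How it is judged:
By the outcome, as a careful person would: the job done as asked, in the order asked, and still so for the second after the job is handed in, with the robot touching nothing.
Of gauge0, gauge1, gauge2, gauge3 only 2 to 4 are there at a start; the rules pass over those that are not, and their reading is None.
At some moment in a run one of gauge0, gauge1, gauge2, gauge3 may be knocked a few centimetres aside while the robot is not near it.
Once in a run the grip may slacken for a moment while it holds something.
It also fails if it takes over 210 s, if anything falls off the work surface, if the arm or the gripper's body presses on something with over 40 N, if the wrist force passes 120 N, or if a joint passes its speed limit or range.

ROBOT

A 6-joint arm with a two-finger parallel gripper is mounted at the origin on the work surface. World frame = base frame: x ahead of the robot, y to its left, z up, the work surface at z = 0. Lengths are in m, angles in rad, forces in N, time in s.
With the tool pointing down it reaches from about 0.425 to 0.95 m from the base axis. Payload 3.5 kg.
Tool frame: the origin (TCP) lies on the centre line of the jaws, within the pads' length; the fingertips stand 14 mm ahead of it and the grasp point (between the pads) lies 5 mm behind it (ctrl.finger_overhang is the distance from the TCP to the fingertips, in m); z points along the fingers, y is the line along which they close (so a half turn about z gives the same grasp; the last joint's range is limited). The gripper opens to 85 mm and grips with 20 to 120 N. Pads are 22 mm wide; open, the fingers measure 114 mm over their backs; the gripper's body (76 mm by 85 mm) begins 54 mm behind the grasp point. The pads swing forward as they close: fully open they stand 13 mm farther back than shut.
Start: joints at [0.956, 0.286, 1.577, -0, 1.279, -0.15], TCP at [0.303, 0.603, 0.245] pointing down, gripper open.
Joint ranges: [-2.77, 2.77], [-0.9, 2.22], [0.21, 2.48], [-1.53, 4.67], [0.24, 2.81], [-2.84, 2.84]. Speed limits (rad/s): [2.79, 2.79, 3.14, 3.14, 3.14, 3.14].

INTERFACE

Orientations are given as a unit quaternion [x, y, z, w].
In Python, from plant import ctrl gives the robot as it stands.
- The arm moves only by the tool send_rows, never from a script. Its argument "moves" is text: rows parted by semicolons, each of 7 numbers parted by spaces: the turn, a rotation vector about the tool's x, y, z in units of 360 degrees (1.0 is 360 degrees), then the shift along the tool's x, y, z in units of 20 cm (1.0 is 20 cm), then the gripper's target within -1 to 1 (fully open at 1, half-way at 0, shut at -1). A call has 1 to 12 rows; each row is the pose to reach, as a shift and turn from the pose commanded when the call began, along the tool's axes at that moment, turning the shorter way round; what a row does not reach only later rows make up. A row lasts 1/8 s, in which the tool goes at most 62.5 mm and 10.7 degrees, less where a joint would pass 70% of its speed; a pose out of reach is approached as far as the arm can. A call with a number of a shift or a turn outside -1 to 1 is refused whole. A call with a gripper value outside its range is refused whole. The fingers move at their own pace and stop on an object; "newtons" is the grip in N (left out, the last holds). Time passes only in rows, so rows that repeat a pose let the fingers close. It gives the time, the measured TCP pose, the force, the opening and the grip force at its end, in the units of the state.
- ctrl.get_state(): the state, without advancing time (a new reading comes with each control period).
- ctrl.read_camera(name): name is "scene" or "top"; returns a dict with "image" (400x640x3 uint8, red, green, blue), "fovy" (degrees; the focal length in pixels is half the picture's height over the tangent of half this angle, whatever the lens; pixels are square), "cx", "cy" (the principal point, pixels), "extrinsics" (4x4, takes a point from camera to world coordinates). Camera axes: x right, y up, looking along -z (the intrinsics and any distortion apply to the point x, -y, -z); pixel columns grow to the right and rows downward; lengths in m; the calibration is good to about 2 mm. A picture is of the moment at which its call begins. There is no depth.
- ctrl.sign_off(): hands the job in; it is judged then, once.
The state is a dict: "time": time; "qpos": joint angles; "dq": joint speeds; "joint_efforts": joint torques, N m; "eef_pos": TCP position; "tcp_rot": TCP orientation; "contact_force": force on the tool from outside, world axes, zero at the start; "wrist_torque": the same for the moment, N m; "opening": opening from 0.0 (shut) to 1.0 (fully open); "finger_force": force on a finger pad.
Only numpy, scipy, OpenCV 4.12 (cv2) and the standard library are available. Lean on these libraries where they do the work, as an engineer would, in place of code of your own. Each camera call takes 0.05 s, during which the arm holds its last target. There are 200 camera calls.

## Working session

There is one attempt and no reset: what is moved stays moved. The work goes in short steps, Python scripts to look and compute and a tool call to move; the robot and the scene stay as the last step left them, time stands still between calls to the robot, and variables do not carry over. Pictures are saved under pics/ and viewed, at most 14 in all, crops included, and the job is handed in when it is done.

Besides the shell and the picture viewer there is one more tool, called after "Emit:" as name(argument=value, ...) on one line, values as JSON. send_rows: Moves the arm, as the interface text tells. Its arguments: {"type":"object","properties":{"moves":{"type":"string"},"newtons":{"type":"number"}},"required":["moves"]}

```bash
mkdir -p pics
cat > h.py <<'E'
import numpy as np, cv2
from plant import ctrl
def cam(n):
    return ctrl.read_camera(n)
def save(c,p,crop=None,s=1):
    im=c["image"][:,:,::-1]
    if crop: im=im[crop[1]:crop[3],crop[0]:crop[2]]
    cv2.imwrite("pics/"+p,cv2.resize(im,None,fx=s,fy=s,interpolation=cv2.INTER_CUBIC))
def f(c): return 200/np.tan(np.radians(c["fovy"])/2)
def ray(c,u,v,z):
    E=np.array(c["extrinsics"]); d=E[:3,:3]@np.array([(u-c["cx"])/f(c),-(v-c["cy"])/f(c),-1])
    return E[:3,3]+d*(z-E[2,3])/d[2]
def proj(c,p):
    E=np.array(c["extrinsics"]); q=E[:3,:3].T@(np.array(p)-E[:3,3])
    return np.array([c["cx"]+f(c)*q[0]/-q[2], c["cy"]-f(c)*q[1]/-q[2]])
E
python3 - <<'E'
from h import *
for n in("scene","top"):
    c=cam(n); save(c,n+"0.png"); print(n,{k:v for k,v in c.items() if k!="image"})
s=ctrl.get_state(); print(s)
E
```

```text
scene {'fovy': 48.97566430347875, 'cx': 329.9902815164103, 'cy': 198.5770102968307, 'extrinsics': array([[ 0.72051915, -0.37414523,  0.5838386 ,  1.37481397],
       [ 0.69342979,  0.38548004, -0.60873661, -0.69547415],
       [ 0.00269778,  0.84345746,  0.53718919,  0.78015063],
       [ 0.        ,  0.        ,  0.        ,  1.        ]])}
top {'fovy': 46.92462899598418, 'cx': 327.30978159586687, 'cy': 193.4758056667611, 'extrinsics': array([[ 0.02059346,  0.99174333, -0.12657443,  0.39891311],
       [-0.99971592,  0.02194579,  0.00929874,  0.11448557],
       [ 0.01199974,  0.12634698,  0.99191353,  1.78324728],
       [ 0.        ,  0.        ,  0.        ,  1.        ]])}
{'time': 0.1, 'qpos': array([ 9.56007027e-01,  2.87094330e-01,  1.57803489e+00, -4.67767246e-07,
        1.27860188e+00, -1.50032717e-01]), 'dq': array([ 0.00045193, -0.00254068, -0.00194048, -0.00111498,  0.00028336,
        0.00073143]), 'joint_efforts': array([ 1.11261066e-03, -4.07297516e+01, -2.93699044e+01, -1.46037978e-04,
        3.41180239e-03,  1.15753755e-05]), 'eef_pos': array([0.30220178, 0.60293898, 0.24407164]), 'tcp_rot': array([ 2.30292342e-01,  9.73120904e-01, -9.92075888e-04, -3.98782564e-04]), 'contact_force': array([-0.65431686, -0.81956584,  0.50084218]), 'wrist_torque': array([ 0.02343329,  0.03789609, -0.068705  ]), 'finger_force': 0.0, 'opening': 0.9999094785867395}
```

```bash
ls; ls pics
```

```text
h.py
pics
scene0.png
top0.png
```

View pics/scene0.png

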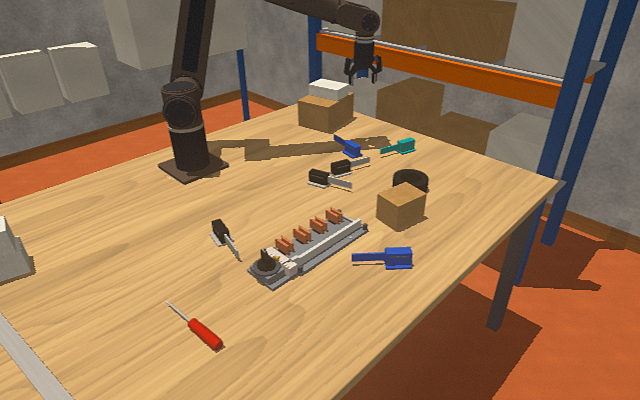

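View pics/top0.png

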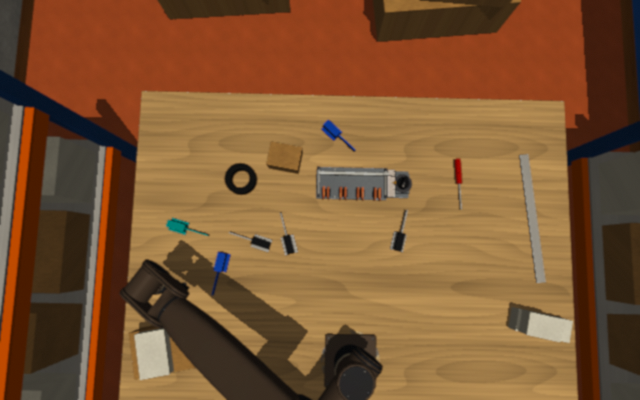

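Three black gauges: in the top view at about (260,242), (289,244) and (399,242). The jig spans (317..410, 168..200) with the knob at (403,183). I'll zoom in.

Run:
```python
from h import *
c=cam("scene"); save(c,"s1.png",(235,195,385,300),5)
c=cam("top"); save(c,"t1.png",(220,155,420,260),4)
```

```text
(no output)
```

View pics/s1.png

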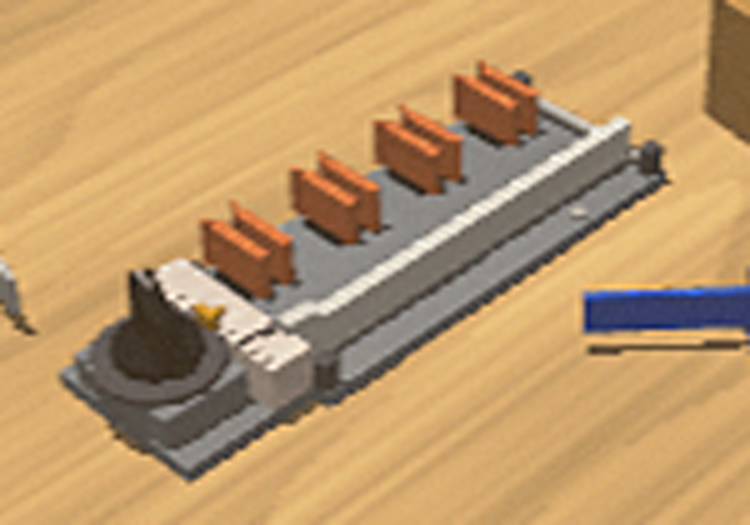

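View pics/t1.png

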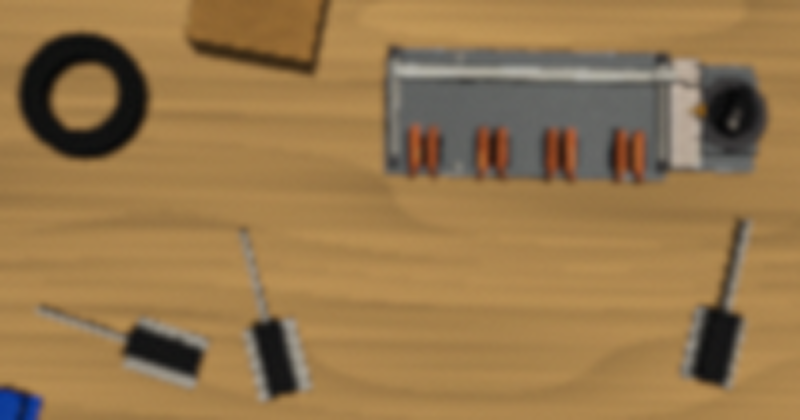

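Run:
```python
from h import *
S=cam("scene");T=cam("top")
hs=cv2.cvtColor(T["image"],cv2.COLOR_RGB2HSV)
m=((hs[...,0]<11)&(hs[...,1]>150)&(hs[...,2]>90)).astype(np.uint8); m[:,:300]=0;m[:,400:]=0;m[:175]=0;m[205:]=0
m0=m.copy(); cols=m0.sum(0); print("cols",[(i,int(v)) for i,v in enumerate(cols) if v])
C=[]
for a in(320,338,355,372):
    ys,xs=np.nonzero(m[:,a:a+16]); w=1; C.append((xs.mean()+a,ys.mean(),ys.min(),ys.max(),len(xs)))
    print(C[-1], ray(T,C[-1][0],C[-1][1],.038))
q=lambda u,v:((u+.5)/5-.5+235,(v+.5)/5-.5+195)
for r in([(271,264),(294,243)],[(356,214),(380,190)],[(440,162),(462,140)],[(517,115),(538,95)]):
    P=[ray(S,*q(*p),.040) for p in r]; print(np.round(P[0],4),np.round(P[1],4),np.round((P[0]+P[1])/2,4))
# bar top rear edge ends, front left end
for n,p,z in(("barleftrear",(630,122),.038),("barleftfront",(612,118),.038),("plate rear left",(665,178),.01),("plate rear right",(190,470),.01),("plate front right",(65,375),.01),("brass",(208,315),.045),("knob disc",(153,345),.04),("pointertip",(265,335),.042),("knob disc L",(78,350),.044),("knobdisc R",(232,350),.044)):
    print(n,np.round(ray(S,*q(*p),z),4))
t=lambda u,v:((u+.5)/4-.5+220,(v+.5)/4-.5+155)
for n,p,z in(("plate FL",(388,172),.01),("plate RL",(390,47),.01),("plate RR",(752,65),.01),("plate FR",(752,170),.01),("knob",(734,108),.06),("barL",(395,70),.038),("barR",(665,76),.038),("brass",(699,110),.045)):
    print(n,np.round(ray(T,*t(*p),z),4))
```

```text
cols [(322, 6), (323, 7), (324, 4), (325, 2), (327, 9), (328, 9), (329, 1), (340, 5), (341, 6), (344, 9), (345, 9), (346, 5), (357, 10), (358, 10), (359, 8), (361, 9), (362, 8), (363, 3), (374, 9), (375, 9), (376, 7), (378, 2), (379, 2), (380, 8)]
(np.float64(325.3421052631579), np.float64(191.60526315789474), np.int64(187), np.int64(197), 38) [0.62865326 0.10578846 0.038     ]
(np.float64(343.44117647058823), np.float64(191.52941176470588), np.int64(188), np.int64(196), 34) [0.63047941 0.03663542 0.038     ]
(np.float64(359.5), np.float64(192.4375), np.int64(188), np.int64(198), 48) [ 0.62834049 -0.02482399  0.038     ]
(np.float64(376.4054054054054), np.float64(192.64864864864865), np.int64(188), np.int64(198), 37) [ 0.6289596  -0.08952565  0.038     ]
[ 0.6598 -0.1082  0.04  ] [ 0.6552 -0.0876  0.04  ] [ 0.6575 -0.0979  0.04  ]
[ 0.6606 -0.0466  0.04  ] [ 0.6543 -0.0222  0.04  ] [ 0.6575 -0.0344  0.04  ]
[0.6598 0.02   0.04  ] [0.6538 0.0441 0.04  ] [0.6568 0.0321 0.04  ]
[0.6594 0.0847 0.04  ] [0.6542 0.1086 0.04  ] [0.6568 0.0966 0.04  ]
barleftrear [0.71   0.1277 0.038 ]
barleftfront [0.6997 0.1234 0.038 ]
plate rear left [0.7368 0.1297 0.01  ]
plate rear right [ 0.723  -0.2195  0.01  ]
plate front right [ 0.6225 -0.2199  0.01  ]
brass [ 0.6725 -0.1624  0.045 ]
knob disc [ 0.6657 -0.1935  0.04  ]
pointertip [ 0.7026 -0.1502  0.042 ]
knob disc L [ 0.6453 -0.2249  0.044 ]
knobdisc R [ 0.7011 -0.1709  0.044 ]
plate FL [0.6081 0.1389 0.01  ]
plate RL [0.731  0.1399 0.01  ]
plate RR [ 0.7213 -0.2145  0.01  ]
plate FR [ 0.6178 -0.2143  0.01  ]
knob [ 0.6704 -0.188   0.06  ]
barL [0.7035 0.1341 0.038 ]
barR [ 0.7035 -0.1255  0.038 ]
brass [ 0.6701 -0.1572  0.045 ]
```

Run:
```python
from h import *
S=cam("scene");T=cam("top")
def en(c,b):
    im=c["image"][b[1]:b[3],b[0]:b[2],::-1].astype(float)/255
    return (255*np.clip(im**0.55,0,1)).astype(np.uint8)
a=cv2.resize(en(S,(245,240,305,295)),(600,550),interpolation=cv2.INTER_CUBIC)
b=cv2.resize(en(T,(385,168,415,204)),None,fx=10,fy=10,interpolation=cv2.INTER_CUBIC)
b=cv2.resize(b,(200,240)); o=np.zeros((550,800,3),np.uint8); o[:,:600]=a;o[:240,600:]=b
cv2.imwrite("pics/k.png",o)
```

```text
(no output)
```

View pics/k.png

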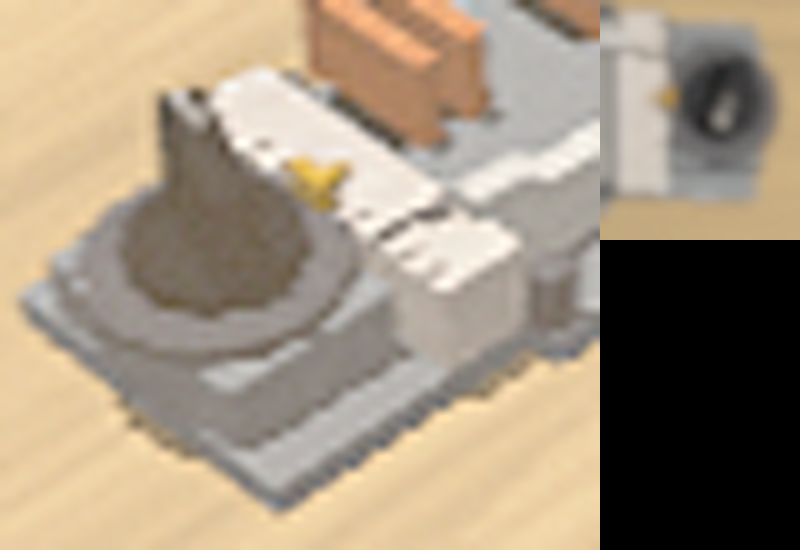

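Run:
```python
from h import *
S=cam("scene");T=cam("top")
def en(c,b,s):
    im=cv2.cvtColor(c["image"][b[1]:b[3],b[0]:b[2]],cv2.COLOR_RGB2GRAY).astype(float)
    im=np.clip((im-10)/80,0,1)**.7*255
    return cv2.resize(im.astype(np.uint8),None,fx=s,fy=s,interpolation=cv2.INTER_LINEAR)
a=en(S,(252,246,282,276),16); b=en(T,(393,172,413,194),14)
o=np.zeros((480,780),np.uint8);o[:,:480]=a;o[:b.shape[0],490:490+b.shape[1]]=b
cv2.imwrite("pics/k2.png",o)
```

```text
(no output)
```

View pics/k2.png

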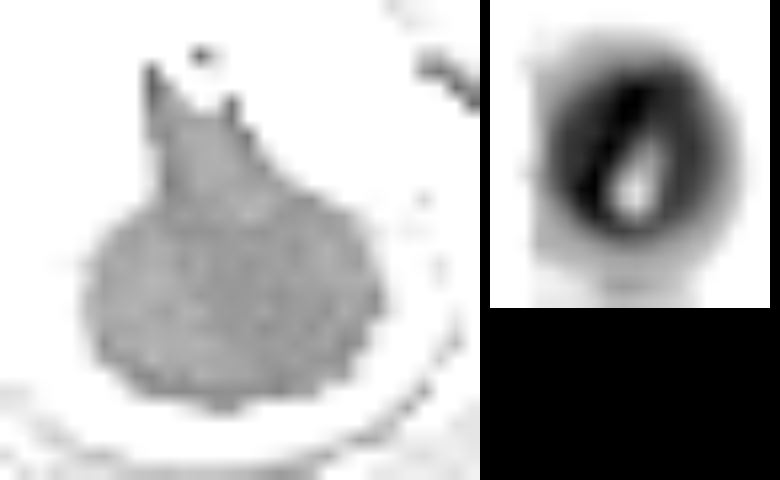

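```bash
cat >> h.py <<'E'
from scipy.spatial.transform import Rotation as Ro
def plan(p,yang,R0=None,p0=None):
    """row (turn units, shift units) from present pose to TCP p, tool down, tool y at yang deg"""
    s=ctrl.get_state(); R0=Ro.from_quat(s["tcp_rot"]).as_matrix(); p0=s["eef_pos"]
    a=np.radians(yang); y=np.array([np.cos(a),np.sin(a),0]); z=np.array([0,0,-1.]); R=np.c_[np.cross(y,z),y,z]
    t=Ro.from_matrix(R0.T@R).as_rotvec()/(2*np.pi); d=R0.T@(np.array(p)-p0)/.2
    print("turn",np.round(t,4),"shift",np.round(d,4),"t",round(s["time"],2),"pos",np.round(p0,4))
E
python3 - <<'E'
from h import *
S=cam("scene");T=cam("top")
print(ray(S,266.2,264,.044),ray(T,403.1,182.2,.06)); plan((.667,-.190,.15),66)
E
```

```text
[ 0.67249641 -0.19538226  0.044     ] [ 0.66823114 -0.18794344  0.06      ]
turn [ 0.      0.     -0.0073] shift [-3.4071 -2.7294  0.4767] t 0.6 pos [0.3025 0.6034 0.2454]
```

Emit:
send_rows(moves="0 0 0 -0.22 -0.17 0 0; 0 0 0 -0.44 -0.34 0 -0.2; 0 0 0 -0.66 -0.51 0 -0.2; 0 0 0 -0.88 -0.69 0 -0.2", newtons=80)

```text
time: 1.1
eef_pos: [0.3986, 0.3996, 0.2456]
tcp_rot: [0.23, 0.973, 0.0, 0.0]
contact_force: [0.6, 0.4, 0.4]
opening: 0.402
finger_force: 0.0
```

Emit:
send_rows(moves="0 0 0 -0.22 -0.17 0 -0.2; 0 0 0 -0.44 -0.34 0 -0.2; 0 0 0 -0.66 -0.51 0 -0.2; 0 0 0 -0.88 -0.69 0 -0.2; 0 0 0 -0.88 -0.69 0 -0.2")

```text
time: 1.72
eef_pos: [0.4949, 0.1959, 0.2457]
tcp_rot: [0.233, 0.972, -0.0, 0.0]
contact_force: [-0.7, -0.6, -0.3]
opening: 0.402
finger_force: 0.0
```

Emit:
send_rows(moves="0 0 0 -0.22 -0.17 0 -0.2; 0 0 0 -0.44 -0.34 0 -0.2; 0 0 0 -0.66 -0.51 0 -0.2; 0 0 0 -0.88 -0.69 0 -0.2; 0 0 0 -0.88 -0.69 0 -0.2")

```text
time: 2.35
eef_pos: [0.59, -0.0054, 0.2453]
tcp_rot: [0.232, 0.973, -0.0, 0.0]
contact_force: [-0.0, 0.9, -0.1]
opening: 0.399
finger_force: 0.0
```

Run:
```python
from h import *
plan((.667,-.190,.14),66); print(ctrl.get_state()["qpos"])
```

```text
turn [ 0.      0.0001 -0.0079] shift [-0.76   -0.6498  0.5267] t 2.35 pos [ 0.59   -0.0054  0.2453]
[-1.80979753e-01  1.00885573e-01  1.79140819e+00 -7.28187334e-05
  1.24896663e+00 -1.28329643e+00]
```

Emit:
send_rows(moves="0 0 -0.004 -0.26 -0.22 0 -0.2; 0 0 -0.008 -0.52 -0.44 0.1 -0.2; 0 0 -0.008 -0.77 -0.65 0.3 -0.2; 0 0 -0.008 -0.77 -0.65 0.52 -0.2; 0 0 -0.008 -0.77 -0.65 0.52 -0.2")

```text
time: 2.98
eef_pos: [0.665, -0.1865, 0.1338]
tcp_rot: [0.206, 0.979, 0.002, -0.007]
contact_force: [-0.3, 0.1, -0.5]
opening: 0.394
finger_force: 0.0
```

Run:
```python
from h import *
S=cam("scene");T=cam("top")
s=ctrl.get_state(); p=s["eef_pos"]; print(p)
R=Ro.from_quat(s["tcp_rot"]).as_matrix()
for c,n in((S,"S"),(T,"T")):
    print(n,[np.round(proj(c,p+R@np.array([0,y,.014])),1) for y in(-.017,0,.017)])
a=cv2.resize(S["image"][200:300,230:330,::-1],(500,500),interpolation=cv2.INTER_CUBIC)
b=cv2.resize(T["image"][150:210,370:430,::-1],(300,300),interpolation=cv2.INTER_CUBIC)
o=np.zeros((500,800,3),np.uint8);o[:,:500]=a;o[:300,500:]=b
cv2.imwrite("pics/k3.png",o)
```

```text
[ 0.66837645 -0.18647574  0.14142797]
S [array([258.6, 237. ]), array([265.4, 235.4]), array([272.1, 233.8])]
T [array([410.2, 181.3]), array([405.9, 179.4]), array([401.7, 177.4])]
```

View pics/k3.png

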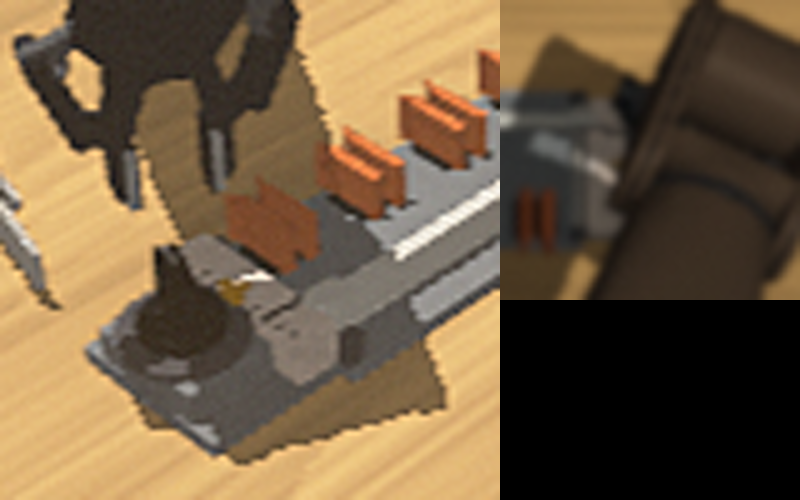

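Run:
```python
from h import *
plan((.668,-.189,.064),66)
```

```text
turn [ 0.0001 -0.0002  0.0009] shift [-0.0039 -0.0126  0.3871] t 3.08 pos [ 0.6684 -0.1865  0.1414]
```

Emit:
send_rows(moves="0 0 0 -0.004 -0.012 0.2 -0.2; 0 0 0 -0.004 -0.012 0.3 -0.2; 0 0 0 -0.004 -0.012 0.387 -0.2; 0 0 0 -0.004 -0.012 0.387 -0.4; 0 0 0 -0.004 -0.012 0.387 -1; 0 0 0 -0.004 -0.012 0.387 -1; 0 0 0 -0.004 -0.012 0.387 -1; 0 0 0 -0.004 -0.012 0.387 -1", newtons=80)

```text
time: 4.08
eef_pos: [0.6686, -0.191, 0.065]
tcp_rot: [0.206, 0.979, 0.0, 0.001]
contact_force: [-1.2, 1.9, 2.8]
opening: 0.149
finger_force: 78.9
```

Run:
```python
from h import *
s=ctrl.get_state(); print(s["opening"]*85,s["finger_force"],s["contact_force"],s["wrist_torque"],s["eef_pos"],s["qpos"])
S=cam("scene"); save(S,"k4.png",(235,215,335,290),6)
```

```text
12.671969941672472 78.9433479309082 [-1.16456314  1.8795646   2.75262411] [0.38935382 0.14439527 0.12553522] [ 0.66857331 -0.1910347   0.06498974] [-4.24094988e-01  5.11566337e-01  1.62926075e+00  5.25790431e-04
  9.99806168e-01 -1.58068611e+00]
```

View pics/k4.png

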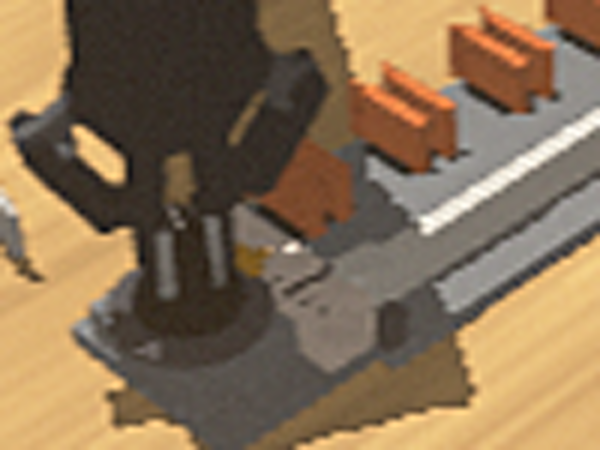

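Emit:
send_rows(moves="0 0 0.028 0 0 0 -1; 0 0 0.056 0 0 0 -1; 0 0 0.084 0 0 0 -1; 0 0 0.112 0 0 0 -1; 0 0 0.14 0 0 0 -1; 0 0 0.168 0 0 0 -1; 0 0 0.196 0 0 0 -1; 0 0 0.224 0 0 0 -1; 0 0 0.252 0 0 0 -1; 0 0 0.28 0 0 0 -1; 0 0 0.28 0 0 0 -1; 0 0 0.28 0 0 0 -1")

```text
time: 5.62
eef_pos: [0.6672, -0.1914, 0.065]
tcp_rot: [0.886, 0.465, -0.001, -0.001]
contact_force: [-5.4, 2.2, 6.4]
opening: 0.149
finger_force: 79.0
```

Run:
```python
from h import *
s=ctrl.get_state(); print(s["contact_force"],s["wrist_torque"],s["eef_pos"],s["qpos"])
S=cam("scene"); save(S,"k5.png",(265,240,305,280),14); np.save("S5.npy",S["image"])
```

```text
[-5.42243735  2.20480902  6.44884912] [ 0.28248417  0.84520975 -0.21988836] [ 0.66720149 -0.19142686  0.06496619] [-4.24978570e-01  5.11062700e-01  1.63004821e+00 -1.06321337e-03
  1.00330673e+00  1.79968635e-01]
```

View pics/k5.png

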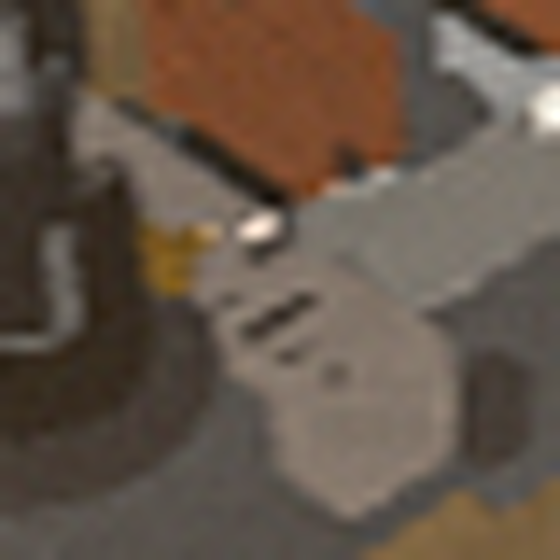

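Emit:
send_rows(moves="0 0 0 0 0 0 -0.2; 0 0 0 0 0 0 -0.2; 0 0 0 0 0 -0.25 -0.2; 0 0 0 0 0 -0.5 -0.2; 0 0 0 -0.2 -0.2 -0.6 -0.2; 0 0 0 -0.35 -0.45 -0.7 -0.2; 0 0 0 -0.5 -0.7 -0.7 -0.2; 0 0 0 -0.55 -0.8 -0.7 -0.2")

```text
time: 6.68
eef_pos: [0.4714, -0.1908, 0.2037]
tcp_rot: [0.885, 0.465, -0.0, 0.0]
contact_force: [0.8, 0.4, 0.1]
opening: 0.401
finger_force: 0.0
```

Run:
```python
from h import *
S=cam("scene"); save(S,"k6.png",(255,235,311,283),14)
a=proj(S,(.665,-.15,.042))
for d in((.01,0,0),(0,.01,0),(0,0,.01)): print(proj(S,np.array((.665,-.15,.042))+d)-a)
print(a)
```

```text
[2.51562283 1.73420839]
[ 2.92496947 -1.77174065]
[-0.23481029 -2.98940909]
[278.05860388 254.9565898 ]
```

View pics/k6.png

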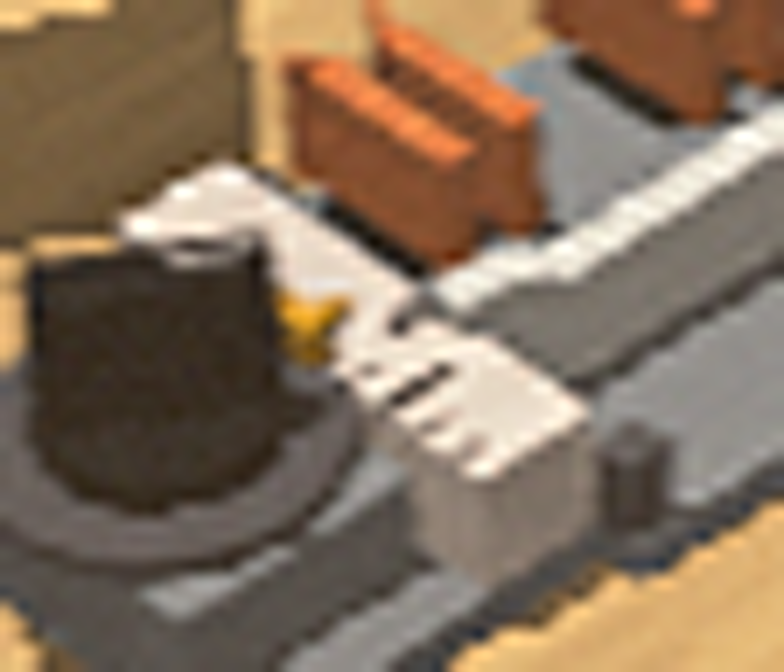

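```bash
cat >> h.py <<'E'
def barx(T,cols=(322,384),off=0):
    out=[]
    g=cv2.cvtColor(T["image"],cv2.COLOR_RGB2GRAY).astype(float)
    for a in range(cols[0],cols[1],10):
        p=g[160:190,a:a+10].mean(1); k=p[:24].argmax(); pk=p[k]; base=np.median(p[k+4:k+8]); h=(pk+base)/2
        i=k
        while p[i]>h: i+=1
        r=160+i-1+(p[i-1]-h)/(p[i-1]-p[i]); out.append(ray(T,a+4.5,r,.038)[0])
    return np.round(out,4)
def brass(c,box):
    im=c["image"].astype(float); x0,y0,x1,y1=box; s=im[y0:y1,x0:x1]
    w=np.clip(np.minimum(s[...,0],s[...,1])-s[...,2]-50,0,None)
    Y,X=np.mgrid[y0:y1,x0:x1]; return (X*w).sum()/w.sum(),(Y*w).sum()/w.sum(),w.sum()
E
python3 - <<'E'
from h import *
S=cam("scene");T=cam("top")
print(barx(T)); b=brass(T,(391,178,399,187)); print(b,ray(T,b[0],b[1],.043))
g=T["image"][176:190,389:400]; print((g[...,0].astype(int)-g[...,2]))
E
```

```text
[0.6805 0.6799 0.6805 0.6812 0.6808 0.68   0.6832]
(np.float64(395.0), np.float64(182.0), np.float64(5.0)) [ 0.67096566 -0.15987738  0.043     ]
[[28 30 28 26 25 21 10  1  1  3  3]
 [27 30 30 30 30 26 14  3  3  3  3]
 [24 28 31 32 31 28 16  4  2  2  2]
 [20 23 27 31 32 28 19  6  1  1  2]
 [21 25 28 31 33 36 34 19  4  1  2]
 [27 31 33 40 48 60 71 43 10  1  1]
 [28 33 38 50 65 85 92 53 11  1  0]
 [29 32 35 43 51 67 78 42  9  0  0]
 [28 32 33 34 34 36 37 20  3  0  1]
 [29 32 33 33 30 25 17  7  1  0  1]
 [28 31 33 33 29 24 13  4  1  1  1]
 [29 32 32 32 29 23 13  3  1  2  1]
 [29 32 33 32 29 23 11  4  2  3  3]
 [28 32 33 32 28 22 11  3  1  3  3]]
```

Emit:
send_rows(moves="0 0 0 0.2 0.3 0 -0.2; 0 0 0 0.4 0.55 0 -0.2; 0 0 0 0.55 0.8 0.1 -0.2; 0 0 0 0.55 0.8 0.3 -0.2; 0 0 0 0.55 0.8 0.5 -0.2; 0 0 0 0.55 0.8 0.7 -0.2; 0 0 0 0.55 0.8 0.7 -0.5; 0 0 0 0.55 0.8 0.7 -1; 0 0 0 0.55 0.8 0.7 -1; 0 0 0 0.55 0.8 0.7 -1")

```text
time: 8.07
eef_pos: [0.6681, -0.1901, 0.0636]
tcp_rot: [0.885, 0.465, -0.0, -0.001]
contact_force: [-1.6, 4.5, 3.4]
opening: 0.146
finger_force: 80.1
```

Emit:
send_rows(moves="0 0 0.025 0 0 0 -1; 0 0 0.05 0 0 0 -1; 0 0 0.075 0 0 0 -1; 0 0 0.1 0 0 0 -1; 0 0 0.125 0 0 0 -1; 0 0 0.151 0 0 0 -1; 0 0 0.151 0 0 0 -1; 0 0 0.151 0 0 0 -1")

```text
time: 9.07
eef_pos: [0.6683, -0.1906, 0.0636]
tcp_rot: [1.0, 0.01, 0.0, -0.001]
contact_force: [0.1, 4.8, 0.4]
opening: 0.146
finger_force: 80.5
```

Emit:
send_rows(moves="0 0 0 0 0 0 -0.2; 0 0 0 0 0 0 -0.2; 0 0 0 0 0 -0.25 -0.2; 0 0 0 0 0 -0.5 -0.2")

```text
time: 9.57
eef_pos: [0.6678, -0.1917, 0.1645]
tcp_rot: [1.0, 0.01, -0.0, 0.0]
contact_force: [0.2, -0.5, 1.0]
opening: 0.399
finger_force: 0.0
```

Run:
```python
from h import *
plan((.47,-.19,.22),20)
```

```text
turn [-1.000e-04  2.000e-04 -3.025e-01] shift [-0.9889 -0.0277 -0.2767] t 9.57 pos [ 0.6678 -0.1917  0.1645]
```

Emit:
send_rows(moves="0 0 0 -0.3 0 -0.1 0.2; 0 0 0 -0.6 0 -0.2 1; 0 0 0 -0.9 0 -0.25 1; 0 0 0 -0.98 0 -0.25 1;  0 0 0 -0.98 0 -0.25 1")

```text
time: 10.2
eef_pos: [0.472, -0.1955, 0.2146]
tcp_rot: [1.0, 0.009, 0.001, 0.001]
contact_force: [0.6, -0.9, 0.5]
opening: 0.999
finger_force: 0.0
```

Run:
```python
from h import *
S=cam("scene");T=cam("top"); save(S,"k7.png",(258,240,308,280),15)
print(barx(T)); g=T["image"][178:188,391:398].astype(int); print(g[...,0]-g[...,2])
```

```text
[0.671  0.6718 0.6709 0.6704 0.6706 0.6714 0.6738]
[[32 33 32 28 17  4  3]
 [32 32 32 28 18  6  2]
 [32 32 34 36 35 18  3]
 [33 40 47 61 71 42  9]
 [35 50 66 84 92 53 11]
 [34 42 52 67 77 42  8]
 [33 34 33 36 37 20  4]
 [33 32 31 25 17  6  2]
 [34 32 29 23 13  4  2]
 [32 32 29 23 13  3  2]]
```

View pics/k7.png

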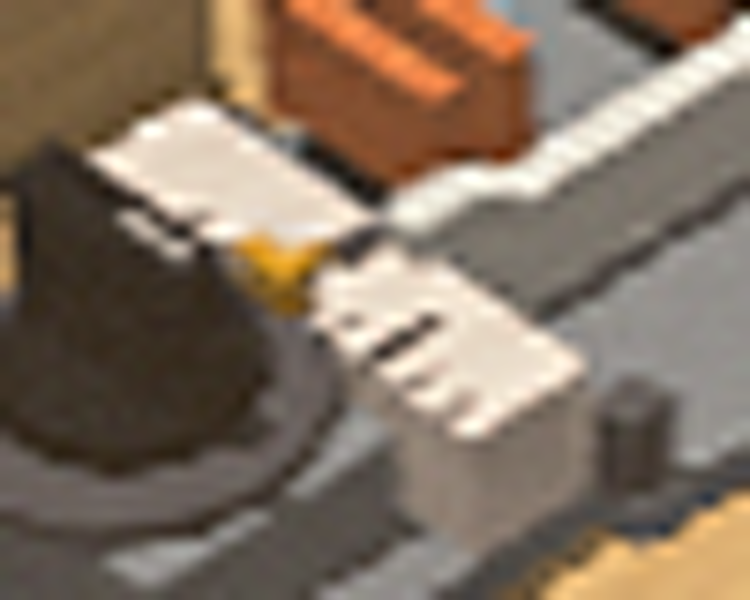

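Run:
```python
from h import *
T=cam("top");g=cv2.cvtColor(T["image"],cv2.COLOR_RGB2GRAY)
np.set_printoptions(linewidth=200)
print(np.arange(384,399));print(np.c_[np.arange(164,200),g[164:200,384:399]])
print(g[170:195,330:380].mean(1).round())
S=cam("scene"); 
print(np.c_[np.arange(250,266),S["image"][250:266,272:290,0]]); print(np.c_[np.arange(250,266),S["image"][250:266,272:290,2]])
```

```text
[384 385 386 387 388 389 390 391 392 393 394 395 396 397 398]
[[164 139 140 139 138 134 134 134 134 133 133 131 130 131 132 131]
 [165 137 137 138 136 134 133 134 133 133 133 133 132 133 132 132]
 [166 135 134 134 135 134 134 135 135 133 134 134 134 134 133 134]
 [167 122 119 121 127 131 133 133 133 133 132 133 133 133 133 133]
 [168  92  85  94 111 126 132 133 132 132 132 132 135 134 135 134]
 [169  66  60  74 100 129 142 143 143 142 140 137 136 138 140 140]
 [170  69  73  83 104 142 164 169 168 163 153 137 126 130 135 136]
 [171  86 102 106 113 149 174 180 180 173 154 128 106 109 117 118]
 [172  94 109 107 113 148 172 179 179 175 164 138 104  96 102 102]
 [173  93 107 102 110 145 169 176 177 175 166 142 105  91  94  94]
 [174  93 107 102 114 152 172 176 175 171 157 132  95  87  90  85]
 [175  93 106 105 124 164 177 172 162 153 144 119  90  85  83  74]
 [176  93 106 107 129 171 180 166 145 133 127 109  82  74  71  62]
 [177  94 107 107 130 171 181 173 163 159 155 131  86  63  59  54]
 [178 102 114 113 133 169 179 177 176 178 175 150  95  60  53  45]
 [179 129 136 136 148 170 178 177
[... 3331 characters left out ...]
96  69  32  42  50  22  76 100  81 163 219 205 145 145 153  92 104]
 [258  39  59  52  36  41  33  39 164 215 212 211 205 201 196 201 228 196 113]
 [259  30  44  43  42  31  28  78 175 210 204 198 197 196 198 202 204 208 197]
 [260  40  37  61  61  33  13  48 168 212 205 206 204 205 211 211 209 213 210]
 [261  33  31  43  77  89  83 128 192 164 126 190 218 218 169  64 142 209 201]
 [262  33  39  42  52  77  92  94  72 164 225 226 179  76  67 162 209 206 200]
 [263  33  29  41  43  82  96  87  78 110 173 141  45 103 182 213 206 199 195]
 [264  31  30  32  40  73  97  92  85  89 104  91 166 218 216 181 177 201 197]
 [265  38  32  30  31  69  92  93  91  78  94 111 133 162 118 145 205 204 206]]
```

```bash
cat >> h.py <<'E'
def gauges(T):
    hs=cv2.cvtColor(T["image"],cv2.COLOR_RGB2HSV); out=[]
    m=((hs[...,2]<45)).astype(np.uint8); m[:205]=0; m[262:]=0
    k,l,st,ce=cv2.connectedComponentsWithStats(m)
    for i in range(1,k):
        if 60<st[i,4]<220 and max(st[i,2:4])<28:
            ys,xs=np.nonzero(l==i); g=cv2.cvtColor(T["image"],cv2.COLOR_RGB2GRAY)[ys,xs].astype(float)
            P=np.array([ray(T,u,v,.045)[:2] for u,v in zip(xs,ys)]); c=P.mean(0)
            w,V=np.linalg.eigh(np.cov(P.T)); d=V[:,1]
            out.append((ce[i].round(1),st[i,4],c.round(4)+[0,-.0025],round(float(np.degrees(np.arctan2(d[1],d[0]))),1),np.sqrt(w[::-1]*12).round(4)))
    return out
E
python3 - <<'E'
from h import *
T=cam("top"); [print(*o) for o in gauges(T)]
save(T,"t2.png",(220,165,420,265),4)
plan((.47,-.19,.22),0)
E
```

```text
[288.2 244. ] 94 [0.4269 0.2383] -163.3 [0.0635 0.0204]
[260.3 242.3] 101 [0.4307 0.3428] 74.1 [0.0639 0.022 ]
turn [-0.      0.     -0.2468] shift [-0.0154 -0.0253 -0.0316] t 10.45 pos [ 0.4732 -0.195   0.2137]
```

View pics/t2.png

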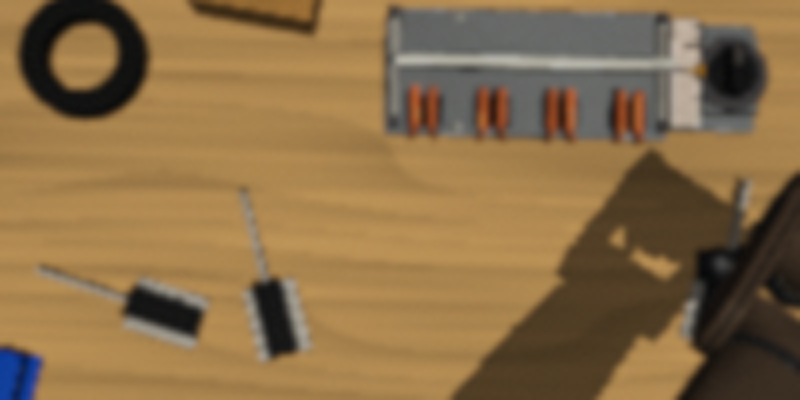

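Run:
```python
from h import *
T=cam("top"); T["image"]=cv2.imread("pics/top0.png")[:,:,::-1].copy(); [print(*o) for o in gauges(T)]
g=T["image"][205:232,396:410].max(2); 
for b in((300,245),):pass
hs=cv2.cvtColor(T["image"],cv2.COLOR_RGB2HSV)
for nm,(x0,y0,x1,y1) in dict(A=(225,225,255,245),B=(276,206,290,234),C=(398,206,410,234)).items():
    m=(hs[y0:y1,x0:x1,1]<70); ys,xs=np.nonzero(m); P=np.array([ray(T,u+x0,v+y0,.03)[:2] for u,v in zip(xs,ys)])
    w,V=np.linalg.eigh(np.cov(P.T)); d=V[:,1]; print(nm,len(xs),P.mean(0).round(4)+[0,-.0025],np.degrees(np.arctan2(d[1],d[0])).round(1),np.sqrt(w[::-1]*12).round(3))
```

```text
[398.4 241. ] 122 [ 0.4465 -0.1754] 167.0 [0.0629 0.0272]
[288.2 243.8] 96 [0.4274 0.2384] -163.4 [0.0641 0.0209]
[260.4 242.4] 105 [0.4304 0.3425] 73.7 [0.0656 0.0221]
A 40 [0.4442 0.3967] 69.1 [0.107 0.017]
B 19 [0.5027 0.2609] -164.1 [0.086 0.004]
C 47 [ 0.5171 -0.1957] 165.5 [0.096 0.009]
```

Run:
```python
from h import *
plan((.4465,-.1754,.10),-104);plan((.4465,-.1754,.027),-104)
```

```text
turn [-0.      0.0001  0.0421] shift [-0.1305 -0.0999  0.568 ] t 10.5 pos [ 0.473  -0.1949  0.2136]
turn [-0.      0.0001  0.0421] shift [-0.1303 -0.0999  0.933 ] t 10.5 pos [ 0.473  -0.1949  0.2136]
```

Emit:
send_rows(moves="0 0 0.021 -0.07 -0.05 0.2 1; 0 0 0.042 -0.13 -0.1 0.4 1; 0 0 0.042 -0.13 -0.1 0.65 1; 0 0 0.042 -0.13 -0.1 0.85 1; 0 0 0.042 -0.13 -0.1 0.933 1; 0 0 0.042 -0.13 -0.1 0.933 0; 0 0 0.042 -0.13 -0.1 0.933 -0.2; 0 0 0.042 -0.13 -0.1 0.933 -1; 0 0 0.042 -0.13 -0.1 0.933 -1; 0 0 0.042 -0.13 -0.1 0.933 -1", newtons=80)

```text
time: 11.75
eef_pos: [0.4473, -0.1765, 0.0294]
tcp_rot: [0.993, -0.122, 0.002, 0.001]
contact_force: [-0.4, -0.8, 6.7]
opening: 0.31
finger_force: 79.9
```

Run:
```python
from h import *
s=ctrl.get_state(); print(s["contact_force"],s["opening"]*85)
plan((.445,-.095,.055),-90);plan((.445,-.095,.027),-90)
```

```text
[-0.41970732 -0.79402201  6.65272176] 26.36015758108617
turn [ 0.0003 -0.0006 -0.039 ] shift [-0.1094 -0.3926 -0.1291] t 11.75 pos [ 0.4473 -0.1765  0.0294]
turn [ 0.0003 -0.0006 -0.039 ] shift [-0.11   -0.3928  0.0109] t 11.75 pos [ 0.4473 -0.1765  0.0294]
```

Emit:
send_rows(moves="0 0 0 0 0 -0.1 -1; 0 0 -0.01 -0.03 -0.1 -0.12 -1; 0 0 -0.02 -0.06 -0.2 -0.12 -1; 0 0 -0.03 -0.09 -0.3 -0.12 -1; 0 0 -0.039 -0.11 -0.393 -0.12 -1; 0 0 -0.039 -0.11 -0.393 -0.05 -1; 0 0 -0.039 -0.11 -0.393 0 -1; 0 0 -0.039 -0.11 -0.393 0 -1")

```text
time: 12.75
eef_pos: [0.4425, -0.0927, 0.0292]
tcp_rot: [1.0, 0.0, -0.004, -0.002]
contact_force: [-12.7, 7.8, 26.7]
opening: 0.313
finger_force: 83.8
```

Run:
```python
from h import *
s=ctrl.get_state(); print(s["contact_force"],s["opening"]*85,s["eef_pos"])
S=cam("scene");T=cam("top"); 
a=cv2.resize(S["image"][175:290,210:310,::-1],(500,575),interpolation=cv2.INTER_CUBIC)
b=cv2.resize(T["image"][165:265,355:405,::-1],(300,600),interpolation=cv2.INTER_CUBIC)
o=np.zeros((600,800,3),np.uint8);o[:575,:500]=a;o[:,500:]=b
cv2.imwrite("pics/g1.png",o)
print(proj(T,s["eef_pos"]+[.09,0,.008]),proj(S,s["eef_pos"]+[.09,0,.008]))
```

```text
[-12.72511326   7.75536741  26.73489617] 26.591920775693534 [ 0.44248267 -0.09267072  0.0292142 ]
[377.02731292 217.87065961] [263.34101295 226.19501468]
```

View pics/g1.png

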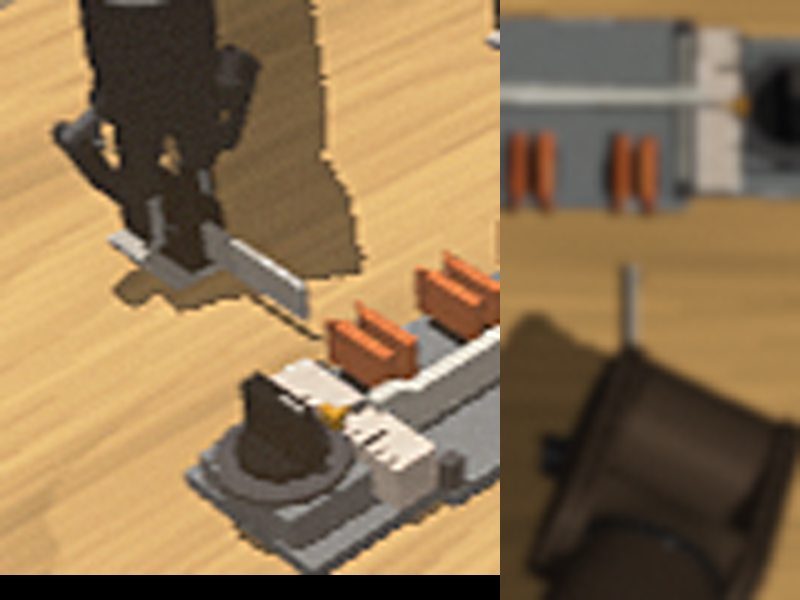

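Emit:
send_rows(moves="0 0 0 0 0 -0.01 -1; 0 0 0 0 0 -0.01 -1")

```text
time: 13.1
eef_pos: [0.4434, -0.0939, 0.0293]
tcp_rot: [1.0, -0.0, -0.0, -0.0]
contact_force: [-1.7, 2.2, 4.9]
opening: 0.311
finger_force: 81.0
```

```bash
cat >> h.py <<'E'
def gapy(T,c0,rows=(189,194)):
    """gap between two copper jaws near column c0: column of midpoint -> world at z .04"""
    im=T["image"].astype(float); r=np.clip(im[rows[0]:rows[1],c0-8:c0+9,0]-im[rows[0]:rows[1],c0-8:c0+9,2]-15,0,None).mean(0)
    X=np.arange(c0-8,c0+9); i=4+r[4:13].argmin()
    L=(X[:i]*r[:i]).sum()/r[:i].sum(); R=(X[i+1:]*r[i+1:]).sum()/r[i+1:].sum()
    return ray(T,(L+R)/2,(rows[0]+rows[1]-1)/2,.04)[:2].round(4),L.round(2),R.round(2)
def blade(T,c0,rows,hw=5,z=.038):
    im=T["image"].astype(float); P=[]
    for v in range(*rows):
        s=im[v,c0-hw:c0+hw+1]; sat=s[:,0]-s[:,2]; w=np.clip(np.median(sat)-10-sat,0,None)
        if w.sum()>15: P.append(ray(T,(np.arange(c0-hw,c0+hw+1)*w).sum()/w.sum(),v,z)[:2])
    P=np.array(P); k=np.polyfit(P[:,0],P[:,1],1); return dict(n=len(P),x=(P[:,0].min().round(4),P[:,0].max().round(4)),head=np.degrees(np.arctan(k[0])).round(2),fit=k)
E
python3 - <<'E'
from h import *
T=cam("top"); 
for c in(326,343,360,377): print(gapy(T,c))
b=blade(T,376,(210,222)); print(b, np.polyval(b["fit"],[.57,.63]))
s=ctrl.get_state(); print(s["contact_force"],s["eef_pos"])
E
```

```text
(array([nan, nan]), np.float64(325.29), np.float64(nan))
(array([nan, nan]), np.float64(342.56), np.float64(nan))
(array([nan, nan]), np.float64(359.93), np.float64(nan))
(array([nan, nan]), np.float64(nan), np.float64(377.31))
{'n': 12, 'x': (np.float64(0.5205), np.float64(0.5624)), 'head': np.float64(0.41), 'fit': array([ 0.00721934, -0.09388445])} [-0.08976943 -0.08933627]
[-2.01044347  1.09101038  3.93288351] [ 0.44344221 -0.09393229  0.0293321 ]h.py:51: RuntimeWarning: invalid value encountered in scalar divide
  L=(X[:i]*r[:i]).sum()/r[:i].sum(); R=(X[i+1:]*r[i+1:]).sum()/r[i+1:].sum()
```

Run:
```python
from h import *
T=cam("top")
print(f(T)); y0=ray(T,325.29,191,.04); print(y0)
for i in range(4): print(i, (y0[1]-.066*i).round(4), ray(T,[325.29,342.56,359.93,377.31][i],191,.04)[:2].round(4))
```

```text
460.7970996939483
[0.63071483 0.10604648 0.04      ]
0 0.106 [0.6307 0.106 ]
1 0.04 [0.6322 0.0401]
2 -0.026 [ 0.6337 -0.0262]
3 -0.092 [ 0.6351 -0.0927]
```

Emit:
send_rows(moves="0 0 0 0.05 0.0075 0 -1; 0 0 0 0.1 0.0075 0 -1; 0 0 0 0.15 0.0075 0 -1; 0 0 0 0.2 0.0075 0 -1; 0 0 0 0.25 0.0075 0 -1; 0 0 0 0.25 0.0075 0 -1")

```text
time: 13.95
eef_pos: [0.4913, -0.0952, 0.0295]
tcp_rot: [1.0, 0.002, -0.005, -0.001]
contact_force: [-10.5, 0.7, 15.0]
opening: 0.311
finger_force: 82.3
```

Run:
```python
from h import *
s=ctrl.get_state(); print(s["contact_force"],s["wrist_torque"],s["eef_pos"])
S=cam("scene");save(S,"g2.png",(240,205,320,270),9)
```

```text
[-10.48051262   0.71331601  14.98955152] [0.45465277 1.74084722 0.54740715] [ 0.49125551 -0.09518325  0.02952117]
```

View pics/g2.png

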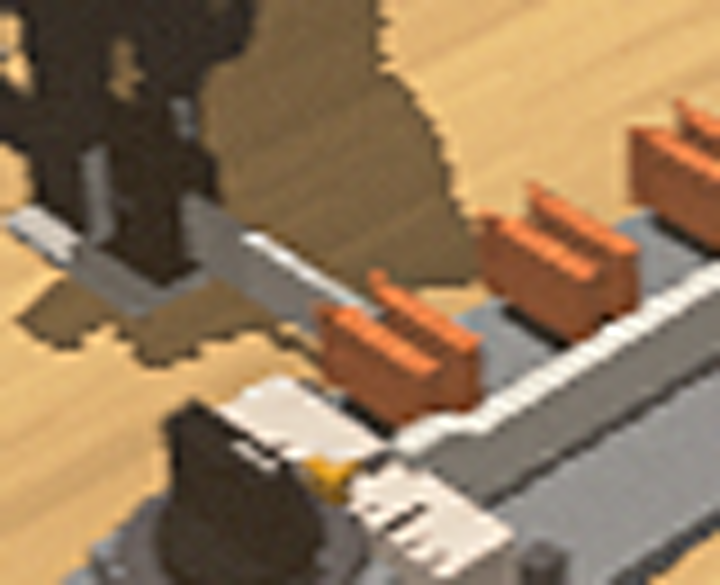

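Emit:
send_rows(moves="0 0 0 0 0 -0.008 -1; 0 0 0 0.05 0 -0.008 -1; 0 0 0 0.1 0 -0.008 -1; 0 0 0 0.15 0 -0.008 -1; 0 0 0 0.15 0 -0.008 -1")

```text
time: 14.62
eef_pos: [0.5244, -0.0946, 0.03]
tcp_rot: [1.0, 0.0, 0.001, -0.0]
contact_force: [1.6, 5.9, -5.2]
opening: 0.318
finger_force: 79.6
```

Run:
```python
from h import *
s=ctrl.get_state(); print(s["contact_force"],s["wrist_torque"],s["eef_pos"])
```

```text
[ 1.60363433  5.93155089 -5.23541267] [ 0.80644525 -0.01236078  0.46137841] [ 0.52443073 -0.09458075  0.03004532]
```

Emit:
send_rows(moves="0 0 0 0.02 -0.004 0 -1; 0 0 0 0.04 -0.004 0 -1; 0 0 0 0.06 -0.004 0 -1; 0 0 0 0.07 -0.004 0 -1; 0 0 0 0.07 -0.004 0 -1")

```text
time: 15.25
eef_pos: [0.5377, -0.0943, 0.0309]
tcp_rot: [1.0, 0.0, 0.0, -0.0]
contact_force: [-0.0, 3.7, -4.7]
opening: 0.316
finger_force: 79.8
```

```bash
cat >> h.py <<'E'
def st():
    s=ctrl.get_state(); print("F",s["contact_force"].round(1),"M",s["wrist_torque"].round(2),"p",s["eef_pos"].round(4),"open",round(s["opening"]*85,1),"t",s["time"])
E
python3 -c "
from h import *
st()
T=cam('top'); print(barx(T)); st()"
```

```text
F [-0.   3.7 -4.7] M [0.73 0.26 0.34] p [ 0.5377 -0.0943  0.0309] open 26.8 t 15.25
[0.671  0.6718 0.6709 0.6704 0.6706 0.6714 0.6738]
F [-1.5  4.6 -4.3] M [0.69 0.23 0.39] p [ 0.5377 -0.0943  0.0309] open 26.9 t 15.3
```

Emit:
send_rows(moves="0 0 0 0.006 -0.002 0 -1; 0 0 0 0.012 -0.002 0 -1; 0 0 0 0.018 -0.002 0 -1; 0 0 0 0.018 -0.002 0 -1")

```text
time: 15.8
eef_pos: [0.5414, -0.0942, 0.0311]
tcp_rot: [1.0, -0.0, 0.0, 0.0]
contact_force: [-1.1, 3.3, -3.8]
opening: 0.314
finger_force: 79.8
```

Emit:
send_rows(moves="0 0 0 0.005 0 0 -1; 0 0 0 0.01 0 0 -1; 0 0 0 0.01 0 0 -1")

```text
time: 16.18
eef_pos: [0.5434, -0.0941, 0.031]
tcp_rot: [1.0, 0.0, 0.0, 0.0]
contact_force: [-1.3, 2.7, -3.1]
opening: 0.313
finger_force: 79.9
```

Emit:
send_rows(moves="0 0 0 0.005 0 0 -1; 0 0 0 0.01 0 0 -1; 0 0 0 0.01 0 0 -1")

```text
time: 16.55
eef_pos: [0.5453, -0.0941, 0.031]
tcp_rot: [1.0, 0.0, 0.0, 0.0]
contact_force: [-0.5, 2.5, -2.8]
opening: 0.316
finger_force: 79.9
```

Emit:
send_rows(moves="0 0 0 0.004 0 0 -1; 0 0 0 0.008 0 0 -1; 0 0 0 0.008 0 0 -1")

```text
time: 16.92
eef_pos: [0.5465, -0.0941, 0.0309]
tcp_rot: [1.0, 0.0, -0.0, 0.0]
contact_force: [-3.6, 2.1, -2.3]
opening: 0.319
finger_force: 79.9
```

Emit:
send_rows(moves="0 0 0 0.003 0 0 -1; 0 0 0 0.003 0 0 -1; 0 0 0 0.003 0 0 -1")

```text
time: 17.3
eef_pos: [0.5466, -0.094, 0.0308]
tcp_rot: [1.0, 0.0, -0.001, -0.0]
contact_force: [-5.4, 1.6, -0.3]
opening: 0.31
finger_force: 80.1
```

```bash
python3 -c "
from h import *
T=cam('top'); print(barx(T)); st()"
```

```text
[0.671  0.6718 0.671  0.6704 0.6706 0.6713 0.6739]
F [-5.5  1.  -0.7] M [0.31 0.55 0.1 ] p [ 0.5465 -0.094   0.0308] open 26.6 t 17.35
```

Emit:
send_rows(moves="0 0 0 0 0 0.004 -1; 0 0 0 0.001 0 0.008 -1; 0 0 0 0.001 0 0.008 -1")

```text
time: 17.73
eef_pos: [0.5465, -0.094, 0.0295]
tcp_rot: [1.0, 0.0, -0.001, -0.0]
contact_force: [-7.5, 1.0, 2.6]
opening: 0.319
finger_force: 80.6
```

Emit:
send_rows(moves="0 0 0 0 0 0 -0.15; 0 0 0 0 0 0 0.1; 0 0 0 0 0 0 0.1; 0 0 0 0 0 -0.15 0.1; 0 0 0 0 0 -0.4 0.2; 0 0 0 -0.2 0 -0.6 0.2; 0 0 0 -0.4 0 -0.7 0.2; 0 0 0 -0.4 0 -0.7 0.2")

```text
time: 18.73
eef_pos: [0.4671, -0.0944, 0.1716]
tcp_rot: [1.0, -0.0, 0.002, 0.001]
contact_force: [-0.3, -1.2, 0.6]
opening: 0.599
finger_force: 0.0
```

```bash
python3 -c "
from h import *
st(); T=cam('top'); print(barx(T)); np.save('T3.npy',T['image']);
[print(*o) for o in gauges(T)]
print(blade(T,377,(199,207)))
plan((.45,.2384,.20),-74)"
```

```text
F [-0.3 -1.2  0.6] M [-0.01 -0.    0.03] p [ 0.4671 -0.0944  0.1716] open 50.9 t 18.725
[0.671  0.6718 0.671  0.6704 0.6706 0.6714 0.6738]
[288.2 243.9] 95 [0.4272 0.2383] -163.9 [0.0639 0.0207]
[260.5 242.4] 103 [0.4305 0.3422] 73.8 [0.0652 0.022 ]
{'n': 6, 'x': (np.float64(0.5815), np.float64(0.6007)), 'head': np.float64(-4.54), 'fit': array([-0.07940551, -0.04289604])}
turn [ 0.0003 -0.0005 -0.0445] shift [-0.0888 -1.6636 -0.1496] t 18.77 pos [ 0.4677 -0.0944  0.1706]
```

Emit:
send_rows(moves="0 0 0 -0.02 -0.25 -0.05 1; 0 0 -0.01 -0.04 -0.5 -0.1 1; 0 0 -0.02 -0.06 -0.75 -0.1 1; 0 0 -0.03 -0.08 -1 -0.1 1; 0 0 -0.045 -0.08 -1 -0.1 1;  0 0 -0.045 -0.08 -1 -0.1 1")

```text
time: 19.52
eef_pos: [0.4518, 0.1067, 0.1886]
tcp_rot: [0.99, 0.141, -0.0, -0.0]
contact_force: [-0.0, -1.0, -0.4]
opening: 0.997
finger_force: 0.0
```

```bash
python3 -c "
from h import *
plan((.4272,.2383,.10),-73.7);plan((.4272,.2383,.029),-73.7)"
```

```text
turn [-0.      0.0001 -0.0002] shift [ 0.0663 -0.666   0.443 ] t 19.52 pos [0.4518 0.1067 0.1886]
turn [-0.      0.0001 -0.0002] shift [ 0.0666 -0.6659  0.798 ] t 19.52 pos [0.4518 0.1067 0.1886]
```

```bash
python3 -c "
from h import *
T=cam('top');[print(*o) for o in gauges(T)]; print(barx(T))"
```

```text
[376.1 214.1] 118 [ 0.5462 -0.0905] -179.3 [0.0644 0.0261]
[ 73.  220.8] 71 [0.4965 1.0469] 139.8 [0.0742 0.0197]
[339.9 232.5] 74 [0.4737 0.0453] 175.5 [0.0911 0.0184]
[288.1 243.9] 98 [0.4271 0.2386] -163.8 [0.064  0.0214]
[260.4 242.4] 107 [0.4304 0.3424] 72.9 [0.0657 0.0225]
[0.671  0.6718 0.671  0.6704 0.6706 0.6714 0.6739]
```

Emit:
send_rows(moves="0 0 0 0.02 -0.22 0.1 1; 0 0 0 0.04 -0.44 0.2 1; 0 0 0 0.066 -0.666 0.3 1; 0 0 0 0.066 -0.666 0.443 1; 0 0 0 0.066 -0.666 0.443 1")

```text
time: 20.2
eef_pos: [0.4254, 0.2368, 0.0981]
tcp_rot: [0.99, 0.14, -0.003, 0.001]
contact_force: [0.8, 0.1, -1.1]
opening: 1.001
finger_force: 0.0
```

Emit:
send_rows(moves="0 0 0 0 0 0.15 1; 0 0 0 0 0 0.3 1; 0 0 0 0 0 0.352 1; 0 0 0 0 0 0.352 0; 0 0 0 0 0 0.352 -0.2; 0 0 0 0 0 0.352 -1; 0 0 0 0 0 0.352 -1; 0 0 0 0 0 0.352 -1", newtons=80)

```text
time: 21.2
eef_pos: [0.4283, 0.2381, 0.032]
tcp_rot: [0.99, 0.141, 0.002, -0.0]
contact_force: [-0.4, 0.4, 5.6]
opening: 0.311
finger_force: 80.1
```

```bash
python3 -c "
from h import *
st(); plan((.44,.0385,.045),-90)"
```

```text
F [-0.4  0.4  5.6] M [0.14 0.14 0.  ] p [0.4283 0.2381 0.032 ] open 26.4 t 21.2
turn [-0.0001 -0.0005  0.045 ] shift [-0.2219  0.9749 -0.066 ] t 21.2 pos [0.4283 0.2381 0.032 ]
```

Emit:
send_rows(moves="0 0 0 0 0 -0.1 -1; 0 0 0.01 -0.05 0.2 -0.12 -1; 0 0 0.02 -0.1 0.4 -0.12 -1; 0 0 0.03 -0.15 0.6 -0.12 -1; 0 0 0.045 -0.2 0.8 -0.12 -1; 0 0 0.045 -0.222 0.975 -0.12 -1; 0 0 0.045 -0.222 0.975 -0.06 -1; 0 0 0.045 -0.222 0.975 -0.015 -1; 0 0 0.045 -0.222 0.975 -0.015 -1; 0 0 0.045 -0.222 0.975 -0.015 -1")

```text
time: 22.45
eef_pos: [0.438, 0.0388, 0.0326]
tcp_rot: [1.0, 0.001, -0.001, -0.0]
contact_force: [0.2, -0.3, -2.8]
opening: 0.311
finger_force: 80.0
```

```bash
python3 -c "
from h import *
st(); T=cam('top'); 
for r in((206,218),(208,222)):
  b=blade(T,342,r); print(b,np.polyval(b['fit'],[.57,.63]))
print(barx(T));[print(*o) for o in gauges(T)]; plan((.44,.0385,.033),-90)"
```

```text
F [ 0.2 -0.3 -2.8] M [ 0.03 -0.    0.  ] p [0.438  0.0388 0.0326] open 26.4 t 22.45
{'n': 9, 'x': (np.float64(0.5329), np.float64(0.5633)), 'head': np.float64(0.8), 'fit': array([0.01392556, 0.03390302])} [0.04184059 0.04267612]
{'n': 13, 'x': (np.float64(0.5177), np.float64(0.5633)), 'head': np.float64(0.94), 'fit': array([0.01635932, 0.0325591 ])} [0.04188391 0.04286547]
[0.671  0.6718 0.671  0.6704 0.6706 0.6714 0.6738]
[376.1 214.1] 118 [ 0.5462 -0.0905] -179.3 [0.0644 0.0261]
[260.4 242.4] 107 [0.4304 0.3424] 72.9 [0.0657 0.0225]
turn [-0.      0.0002  0.0003] shift [ 0.0097  0.0011 -0.0013] t 22.5 pos [0.4381 0.0387 0.0327]
```

Emit:
send_rows(moves="0 0 0.0015 0.06 0.004 0 -1; 0 0 0.0015 0.12 0.004 0 -1; 0 0 0.0015 0.18 0.004 0 -1; 0 0 0.0015 0.24 0.004 0 -1; 0 0 0.0015 0.3 0.004 0 -1; 0 0 0.0015 0.3 0.004 0 -1")

```text
time: 23.25
eef_pos: [0.4977, 0.0381, 0.0326]
tcp_rot: [1.0, -0.003, -0.002, -0.001]
contact_force: [-1.8, 4.8, -2.2]
opening: 0.313
finger_force: 79.9
```

Emit:
send_rows(moves="0 0 0 0.04 0 0 -1; 0 0 0 0.08 0 0 -1; 0 0 0 0.12 0 0 -1; 0 0 0 0.12 0 0 -1")

```text
time: 23.75
eef_pos: [0.5225, 0.0381, 0.0324]
tcp_rot: [1.0, -0.004, -0.001, -0.001]
contact_force: [1.5, 4.9, -6.2]
opening: 0.313
finger_force: 79.8
```

Emit:
send_rows(moves="0 0 -0.0008 0.02 -0.004 0 -1; 0 0 -0.0008 0.04 -0.004 0 -1; 0 0 -0.0008 0.06 -0.004 0 -1; 0 0 -0.0008 0.08 -0.004 0 -1; 0 0 -0.0008 0.08 -0.004 0 -1")

```text
time: 24.38
eef_pos: [0.539, 0.0379, 0.0331]
tcp_rot: [1.0, -0.002, 0.0, -0.0]
contact_force: [0.2, 5.6, -5.8]
opening: 0.31
finger_force: 79.8
```

Emit:
send_rows(moves="0 0 0 0.006 0 0 -1; 0 0 0 0.012 0 0 -1; 0 0 0 0.012 0 0 -1")

```text
time: 24.75
eef_pos: [0.5406, 0.0379, 0.0331]
tcp_rot: [1.0, -0.002, -0.001, -0.0]
contact_force: [-2.4, 6.1, -4.2]
opening: 0.312
finger_force: 79.9
```

Emit:
send_rows(moves="0 0 0 0 -0.005 0 -1; 0 0 0 0.003 -0.005 0 -1; 0 0 0 0.003 -0.005 0 -1")

```text
time: 25.12
eef_pos: [0.5423, 0.0382, 0.0336]
tcp_rot: [1.0, -0.002, 0.001, 0.0]
contact_force: [-0.5, 1.4, -3.1]
opening: 0.311
finger_force: 79.9
```

Emit:
send_rows(moves="0 0 0 0.004 0 0 -1; 0 0 0 0.008 0 0 -1; 0 0 0 0.008 0 0 -1")

```text
time: 25.5
eef_pos: [0.5438, 0.0383, 0.0335]
tcp_rot: [1.0, -0.002, 0.001, 0.0]
contact_force: [0.4, 0.9, -2.6]
opening: 0.313
finger_force: 79.9
```

Free now; continuing.

Emit:
send_rows(moves="0 0 0 0.005 0 0 -1; 0 0 0 0.01 0 0 -1; 0 0 0 0.01 0 0 -1")

```text
time: 25.88
eef_pos: [0.5457, 0.0384, 0.0335]
tcp_rot: [1.0, -0.002, 0.0, 0.0]
contact_force: [-0.0, 0.2, -3.0]
opening: 0.314
finger_force: 80.0
```

Emit:
send_rows(moves="0 0 0 0.005 0 0 -1; 0 0 0 0.008 0 0 -1; 0 0 0 0.008 0 0 -1")

```text
time: 26.25
eef_pos: [0.5471, 0.0384, 0.0333]
tcp_rot: [1.0, -0.002, 0.0, 0.0]
contact_force: [0.2, 0.7, -3.2]
opening: 0.313
finger_force: 80.0
```

Emit:
send_rows(moves="0 0 0 0.004 0 0 -1; 0 0 0 0.006 0 0 -1; 0 0 0 0.006 0 0 -1")

```text
time: 26.62
eef_pos: [0.5475, 0.0385, 0.0331]
tcp_rot: [1.0, -0.002, -0.001, -0.0]
contact_force: [-3.9, 0.4, -2.4]
opening: 0.315
finger_force: 80.1
```

Emit:
send_rows(moves="0 0 0 0.004 0 0 -1; 0 0 0 0.005 0 0 -1; 0 0 0 0.005 0 0 -1")

```text
time: 27.0
eef_pos: [0.5475, 0.0386, 0.0329]
tcp_rot: [1.0, -0.002, -0.002, -0.0]
contact_force: [-7.8, -0.3, 2.0]
opening: 0.314
finger_force: 80.4
```

```bash
python3 -c "
from h import *
T=cam('top'); print(barx(T)); st()"
```

```text
[0.671  0.6718 0.6708 0.6704 0.6706 0.6714 0.6738]
F [-7.2 -1.3  1.7] M [-0.13  0.65 -0.1 ] p [0.5475 0.0386 0.033 ] open 26.8 t 27.05
```

Emit:
send_rows(moves="0 0 0 0 0 0.004 -1; 0 0 0 0 0 0.006 -1; 0 0 0 0 0 0.006 -1")

```text
time: 27.42
eef_pos: [0.5475, 0.0386, 0.032]
tcp_rot: [1.0, -0.002, -0.002, -0.0]
contact_force: [-8.8, 0.0, 3.2]
opening: 0.31
finger_force: 81.0
```

Emit:
send_rows(moves="0 0 0 0 0 0 -0.15; 0 0 0 0 0 0 0.1; 0 0 0 0 0 0 0.1; 0 0 0 0 0 -0.15 0.1; 0 0 0 0 0 -0.4 0.2; 0 0 0 -0.2 0 -0.5 0.2; 0 0 0 -0.4 -0.2 -0.6 0.6; 0 0 0 -0.5 -0.5 -0.6 1;0 0 0 -0.5 -0.7 -0.6 1;0 0 0 -0.5 -0.7 -0.6 1")

```text
time: 28.68
eef_pos: [0.4496, 0.1811, 0.1527]
tcp_rot: [1.0, -0.0, 0.001, -0.0]
contact_force: [0.7, -1.2, 0.2]
opening: 0.999
finger_force: 0.0
```

```bash
python3 -c "
from h import *
st(); T=cam('top'); print(barx(T));[print(*o) for o in gauges(T)]; plan((.4305,.3424,.10),-17); plan((.4305,.3424,.031),-17)"
```

```text
F [ 0.7 -1.2  0.2] M [-0.02 -0.01  0.02] p [0.4496 0.1811 0.1527] open 84.9 t 28.675
[0.671  0.6718 0.6708 0.6704 0.6706 0.6714 0.6738]
[341.6 213.4] 108 [0.5458 0.0399] 179.8 [0.0668 0.0234]
[376.1 214.2] 119 [ 0.5459 -0.0905] -179.1 [0.065 0.026]
[ 73.4 221.1] 94 [0.4953 1.0455] 141.1 [0.0738 0.0232]
[260.4 242.5] 106 [0.4303 0.3423] 73.3 [0.0657 0.0223]
turn [ 1.00e-04 -1.00e-04 -2.03e-01] shift [-0.0978 -0.8123  0.2624] t 28.73 pos [0.4498 0.1799 0.1525]
turn [ 1.00e-04 -1.00e-04 -2.03e-01] shift [-0.0982 -0.8123  0.6074] t 28.73 pos [0.4498 0.1799 0.1525]
```

Emit:
send_rows(moves="0 0 -0.028 -0.02 -0.15 0 1; 0 0 -0.056 -0.05 -0.35 0 1; 0 0 -0.084 -0.08 -0.55 0 1; 0 0 -0.112 -0.098 -0.75 0 1; 0 0 -0.14 -0.098 -0.812 0 1; 0 0 -0.168 -0.098 -0.812 0 1; 0 0 -0.196 -0.098 -0.812 0.1 1; 0 0 -0.204 -0.098 -0.812 0.262 1; 0 0 -0.204 -0.098 -0.812 0.262 1")

```text
time: 29.85
eef_pos: [0.4295, 0.3394, 0.0969]
tcp_rot: [0.804, 0.595, -0.003, -0.0]
contact_force: [0.5, 0.1, 0.4]
opening: 1.001
finger_force: 0.0
```

```bash
python3 -c "
from h import *
plan((.4305,.3424,.0315),-16.5)"
```

```text
turn [-0.0007  0.0008 -0.0012] shift [0.0175 0.0016 0.3271] t 29.85 pos [0.4295 0.3394 0.0969]
```

Emit:
send_rows(moves="0 0 0 0.005 0 0.15 1; 0 0 0 0.005 0 0.3 1; 0 0 0 0.005 0 0.342 1; 0 0 0 0.005 0 0.342 0; 0 0 0 0.005 0 0.342 -0.2; 0 0 0 0.005 0 0.342 -1; 0 0 0 0.005 0 0.342 -1; 0 0 0 0.005 0 0.342 -1", newtons=80)

```text
time: 30.85
eef_pos: [0.432, 0.343, 0.0329]
tcp_rot: [0.803, 0.596, 0.001, 0.0]
contact_force: [-0.8, -0.1, 5.0]
opening: 0.311
finger_force: 80.3
```

```bash
python3 -c "
from h import *
st(); plan((.44,.105,.052),-90)"
```

```text
F [-0.8 -0.1  5. ] M [0.   0.29 0.05] p [0.432  0.343  0.0329] open 26.5 t 30.85
turn [ 0.     -0.0004  0.2033] shift [-1.1275  0.3821 -0.097 ] t 30.85 pos [0.432  0.343  0.0329]
```

Emit:
send_rows(moves="0 0 0 0 0 -0.12 -1; 0 0 0.028 -0.1 0.04 -0.15 -1; 0 0 0.056 -0.2 0.08 -0.15 -1; 0 0 0.084 -0.35 0.12 -0.15 -1; 0 0 0.112 -0.5 0.17 -0.15 -1; 0 0 0.14 -0.65 0.22 -0.15 -1; 0 0 0.168 -0.8 0.27 -0.15 -1; 0 0 0.196 -0.9 0.3 -0.15 -1; 0 0 0.2035 -0.95 0.32 -0.15 -1; 0 0 0.2035 -0.95 0.32 -0.15 -1; 0 0 0.2035 -0.95 0.32 -0.15 -1")

```text
time: 32.22
eef_pos: [0.4374, 0.1425, 0.0612]
tcp_rot: [1.0, 0.0, -0.0, -0.0]
contact_force: [0.2, -0.4, -2.4]
opening: 0.316
finger_force: 79.4
```

```bash
python3 -c "
from h import *
st(); plan((.44,.1045,.0333),-90)"
```

```text
F [ 0.2 -0.4 -2.4] M [0.   0.07 0.01] p [0.4374 0.1425 0.0612] open 26.8 t 32.225
turn [-0.      0.      0.0001] shift [0.0131 0.1898 0.1395] t 32.23 pos [0.4374 0.1425 0.0612]
```

Emit:
send_rows(moves="0 0 0 0 0.1 0 -1; 0 0 0 0 0.19 0 -1; 0 0 0 0 0.19 0.08 -1; 0 0 0 0 0.19 0.136 -1; 0 0 0 0 0.19 0.136 -1; 0 0 0 0 0.19 0.136 -1")

```text
time: 32.98
eef_pos: [0.4369, 0.1045, 0.0334]
tcp_rot: [1.0, -0.0, -0.001, 0.0]
contact_force: [-0.6, -0.9, -1.4]
opening: 0.313
finger_force: 80.2
```

```bash
python3 -c "
from h import *
st(); T=cam('top'); 
for r in((206,216),(208,220)):
  b=blade(T,325,r); print(b,np.polyval(b['fit'],[.57,.63]))
print(barx(T));[print(*o) for o in gauges(T)]"
```

```text
F [-0.6 -0.9 -1.4] M [-0.04  0.06  0.01] p [0.4369 0.1045 0.0334] open 26.6 t 32.975
{'n': 8, 'x': (np.float64(0.5391), np.float64(0.5657)), 'head': np.float64(1.56), 'fit': array([0.02715211, 0.09165678])} [0.10713348 0.10876261]
{'n': 12, 'x': (np.float64(0.5239), np.float64(0.5657)), 'head': np.float64(1.35), 'fit': array([0.02353546, 0.09365651])} [0.10707173 0.10848385]
[0.671  0.6718 0.6708 0.6704 0.6706 0.6714 0.6739]
[341.6 213.4] 108 [0.5458 0.0399] 179.8 [0.0668 0.0234]
[376.1 214.1] 118 [ 0.5462 -0.0905] -179.3 [0.0644 0.0261]
[ 73.2 220.9] 64 [0.496  1.0461] 141.3 [0.0665 0.022 ]
```

Emit:
send_rows(moves="0 0 0.002 0.03 0 -0.003 -1; 0 0 0.002 0.08 0 -0.003 -1; 0 0 0.002 0.14 0 -0.003 -1; 0 0 0.002 0.2 0 -0.003 -1; 0 0 0.002 0.25 0 -0.003 -1; 0 0 0.002 0.3 0 -0.003 -1; 0 0 0.002 0.3 0 -0.003 -1")

```text
time: 33.9
eef_pos: [0.498, 0.1045, 0.0343]
tcp_rot: [1.0, -0.006, 0.0, -0.0]
contact_force: [3.0, 4.5, -6.3]
opening: 0.309
finger_force: 80.2
```

Emit:
send_rows(moves="0 0 0 0.04 0 0 -1; 0 0 0 0.08 0 0 -1; 0 0 0 0.11 0 0 -1; 0 0 0 0.11 0 0 -1")

```text
time: 34.4
eef_pos: [0.519, 0.1044, 0.0342]
tcp_rot: [1.0, -0.006, -0.001, -0.001]
contact_force: [0.1, 5.5, -5.4]
opening: 0.316
finger_force: 80.3
```

Emit:
send_rows(moves="0 0 -0.001 0.02 -0.006 0 -1; 0 0 -0.001 0.04 -0.006 0 -1; 0 0 -0.001 0.06 -0.006 0 -1; 0 0 -0.001 0.08 -0.006 0 -1; 0 0 -0.001 0.1 -0.006 0 -1; 0 0 -0.001 0.1 -0.006 0 -1")

```text
time: 35.15
eef_pos: [0.5402, 0.1045, 0.0348]
tcp_rot: [1.0, -0.004, 0.001, -0.0]
contact_force: [0.8, 1.6, -3.8]
opening: 0.314
finger_force: 80.3
```

Emit:
send_rows(moves="0 0 0 0.005 0 0 -1; 0 0 0 0.01 0 0 -1; 0 0 0 0.01 0 0 -1")

```text
time: 35.52
eef_pos: [0.5414, 0.1045, 0.0347]
tcp_rot: [1.0, -0.004, -0.0, 0.0]
contact_force: [-1.0, 1.8, -2.3]
opening: 0.315
finger_force: 80.3
```

Emit:
send_rows(moves="0 0 0 0.005 0 0 -1; 0 0 0 0.01 0 0 -1; 0 0 0 0.01 0 0 -1")

```text
time: 35.9
eef_pos: [0.5425, 0.1045, 0.0345]
tcp_rot: [1.0, -0.004, -0.001, 0.0]
contact_force: [-5.4, 1.9, -0.1]
opening: 0.316
finger_force: 80.6
```

Emit:
send_rows(moves="0 0 0 0.004 0 0 -1; 0 0 0 0.006 0 0 -1; 0 0 0 0.006 0 0 -1")

```text
time: 36.28
eef_pos: [0.5425, 0.1046, 0.0342]
tcp_rot: [1.0, -0.004, -0.003, 0.0]
contact_force: [-9.2, 0.5, 2.3]
opening: 0.309
finger_force: 80.9
```

Emit:
send_rows(moves="0 0 0 0.004 0 0 -1; 0 0 0 0.005 0 0 -1; 0 0 0 0.005 0 0 -1")

```text
time: 36.65
eef_pos: [0.5426, 0.1046, 0.0341]
tcp_rot: [1.0, -0.004, -0.004, 0.0]
contact_force: [-11.4, 1.6, 3.2]
opening: 0.315
finger_force: 81.2
```

Emit:
send_rows(moves="0 0 0 -0.002 0 0.004 -1; 0 0 0 -0.003 0 0.006 -1; 0 0 0 -0.003 0 0.008 -1; 0 0 0 -0.003 0 0.008 -1")

```text
time: 37.15
eef_pos: [0.5425, 0.1046, 0.033]
tcp_rot: [1.0, -0.004, -0.003, 0.0]
contact_force: [-11.6, 0.7, 6.2]
opening: 0.312
finger_force: 81.7
```

```bash
python3 -c "
from h import *
st(); T=cam('top'); print(barx(T))
g=cv2.cvtColor(T['image'],cv2.COLOR_RGB2GRAY); np.set_printoptions(linewidth=200)
print(np.c_[np.arange(178,222),g[178:222,319:333],g[178:222,337:350]])"
```

```text
F [-11.6   0.7   6.2] M [0.13 1.17 0.06] p [0.5425 0.1046 0.033 ] open 26.5 t 37.15
[0.6708 0.6718 0.6708 0.6704 0.6706 0.6714 0.6739]
[[178 128 132 ... 129 130 130]
 [179 153 166 ... 167 167 167]
 [180 154 166 ... 170 172 173]
 ...
 [219  38  37 ... 145 157 146]
 [220  39  37 ... 145 158 148]
 [221  37  37 ... 148 158 149]]
```

Release and compare the three handles.

Emit:
send_rows(moves="0 0 0 0 0 0 -0.15; 0 0 0 0 0 0 0.1; 0 0 0 0 0 0 0.1; 0 0 0 0 0 -0.15 0.1; 0 0 0 0 0 -0.4 0.1; 0 0 0 -0.3 -0.1 -0.6 0.1; 0 0 0 -0.5 -0.5 -0.7 0.1; 0 0 0 -0.5 -0.8 -0.7 0.1; 0 0 0 -0.5 -0.8 -0.7 0.1")

```text
time: 38.33
eef_pos: [0.446, 0.2676, 0.1746]
tcp_rot: [1.0, -0.003, 0.002, -0.001]
contact_force: [0.4, 0.6, 0.1]
opening: 0.552
finger_force: 0.0
```

```bash
python3 -c "
from h import *
import sys; np.set_printoptions(linewidth=250,threshold=sys.maxsize)
st(); T=cam('top'); print(barx(T));[print(*o) for o in gauges(T)]
im=T['image'].astype(int); d=im[...,0]-im[...,2]
print('   ',[324,325,326,341,342,343,344,375,376,377,378])
g=cv2.cvtColor(T['image'],cv2.COLOR_RGB2GRAY)
print(np.c_[np.arange(178,200),g[178:200,323:330],g[178:200,341:347],g[178:200,375:381]])"
```

```text
F [0.4 0.6 0.1] M [0.03 0.05 0.03] p [0.446  0.2676 0.1746] open 46.9 t 38.325
[0.6708 0.6718 0.6708 0.6704 0.6706 0.6714 0.6739]
[324.6 213.2] 102 [0.5454 0.1045] -178.3 [0.0651 0.0221]
[341.6 213.4] 108 [0.5458 0.0399] 179.8 [0.0668 0.0234]
[376.1 214.1] 118 [ 0.5462 -0.0905] -179.5 [0.0644 0.026 ]
[ 73.6 221.1] 91 [0.4953 1.0444] 141.4 [0.0761 0.0239]
    [324, 325, 326, 341, 342, 343, 344, 375, 376, 377, 378]
[[178 133 132 132 129 127 127 130 126 127 128 126 127 127 100 100  99  98  98  98]
 [179 166 166 166 165 163 161 161 161 164 164 163 164 164 120 119 119 119 119 117]
 [180 165 164 167 169 163 157 156 160 163 165 164 163 165 155 155 155 155 154 153]
 [181 119 119 129 137 123 110 108 120 131 140 135 129 132 154 156 157 156 155 152]
 [182  90  87  98 113  98  84  84  89 109 128 116 100  99 112 116 125 126 117 111]
 [183  91  85  95 111 102  91  91  88 103 125 115  97  92  86  95 116 118 101  89]
 [184  93  87  97 114 106  95  93  89 100 122 115  99  96  88  97 122 125 106  96]
 [185  97  93 101 115 107  95  94  86  97 116 109  98  96  90  98 123 126 110  99]
 [186 101 101 107 1
[... 443 characters left out ...]
92  89  86  92 108 123 130 121 101]
 [192 100 106  99 102  97  83  64  90  95 105  95  91  86  91 107 120 125 119 101]
 [193 100 107  95  93  91  82  65  95  96 105  94  90  86  93 106 114 116 115  99]
 [194  98 105  94  94  91  81  65 100  97 106  94  88  84  91 106 110 110 111  98]
 [195  92  99  95  96  91  80  68 103 103 108  96  86  80  92 106 111 110 110  98]
 [196  83  91  99 103  91  79  75 104 108 111  93  81  78  94 106 111 110 108  99]
 [197  75  87 105 108  89  76  82  99 108 111  87  76  83  93 106 111 105 100  97]
 [198  77  91 113 118  95  81  92  91 110 116  90  73  86  84  97 106  95  87  93]
 [199  90  98 123 132 115 100 109  83 109 125 103  82  89  74  89 104  90  77  88]]
```

```bash
python3 -c "
from h import *
T=cam('top'); g=cv2.cvtColor(T['image'],cv2.COLOR_RGB2GRAY).astype(float)
for nm,rows,cols in(('ptr',range(179,187),(388,389,390)),('rest',range(173,179),(390,391,392,393))):
  for c in cols:
    v=np.array([g[r,c] for r in rows]); b=np.interp(np.arange(len(v)),[0,len(v)-1],[v[0],v[-1]]); w=np.clip(b-v,0,None); r=(w*np.array(rows)).sum()/w.sum(); print(nm,c,round(r,2),w.sum().round(),ray(T,c,r,.042 if nm=='ptr' else .039)[0].round(4))
plan((.668,-.1905,.14),-90.5)"
```

```text
ptr 388 182.36 60.0 0.6691
ptr 389 182.06 73.0 0.6704
ptr 390 182.1 75.0 0.6703
rest 390 175.85 20.0 0.6951
rest 391 175.94 62.0 0.6948
rest 392 175.83 88.0 0.6953
rest 393 175.72 93.0 0.6958
turn [-0.0002 -0.0004  0.0008] shift [1.117  2.2879 0.1707] t 38.42 pos [0.4461 0.2678 0.1742]
```

Emit:
send_rows(moves="0 0 0 0.1 0.25 -0.1 -0.2; 0 0 0 0.2 0.5 -0.1 -0.2; 0 0 0 0.3 0.75 -0.1 -0.2; 0 0 0 0.4 1 -0.1 -0.2")

```text
time: 38.92
eef_pos: [0.5253, 0.0618, 0.1932]
tcp_rot: [1.0, -0.004, 0.0, 0.0]
contact_force: [1.1, 0.2, 0.1]
opening: 0.398
finger_force: 0.0
```

Emit:
send_rows(moves="0 0 0 0.1 0.25 0 -0.2; 0 0 0 0.25 0.5 0 -0.2; 0 0 0 0.4 0.75 0 -0.2; 0 0 0 0.5 1 0 -0.2;  0 0 0 0.5 1 0 -0.2; 0 0 0 0.5 1 0 -0.2")

```text
time: 39.67
eef_pos: [0.6226, -0.1368, 0.1925]
tcp_rot: [1.0, -0.004, -0.001, -0.0]
contact_force: [-0.6, 0.7, -0.2]
opening: 0.4
finger_force: 0.0
```

```bash
python3 -c "
from h import *
plan((.668,-.1905,.10),-90.5);plan((.668,-.1905,.064),-90.5)"
```

```text
turn [-0.0001  0.0002 -0.    ] shift [0.2298 0.2667 0.4621] t 39.67 pos [ 0.6226 -0.1368  0.1925]
turn [-0.0001  0.0002 -0.    ] shift [0.23   0.2668 0.6421] t 39.67 pos [ 0.6226 -0.1368  0.1925]
```

Emit:
send_rows(moves="0 0 -0.004 0.12 0.14 0.05 -0.2; 0 0 -0.004 0.23 0.267 0.1 -0.2; 0 0 -0.004 0.23 0.267 0.3 -0.2; 0 0 -0.004 0.23 0.267 0.5 -0.2; 0 0 -0.004 0.23 0.267 0.642 -0.2; 0 0 -0.004 0.23 0.267 0.642 -0.2; 0 0 -0.004 0.23 0.267 0.642 -0.5; 0 0 -0.004 0.23 0.267 0.642 -1; 0 0 -0.004 0.23 0.267 0.642 -1; 0 0 -0.004 0.23 0.267 0.642 -1", newtons=80)

```text
time: 40.92
eef_pos: [0.6695, -0.1904, 0.0667]
tcp_rot: [1.0, 0.009, 0.001, 0.001]
contact_force: [-3.2, -1.2, 6.5]
opening: 0.143
finger_force: 79.4
```

Emit:
send_rows(moves="0 0 -0.028 0 0 0 -1; 0 0 -0.056 0 0 0 -1; 0 0 -0.084 0 0 0 -1; 0 0 -0.112 0 0 0 -1; 0 0 -0.14 0 0 0 -1; 0 0 -0.168 0 0 0 -1; 0 0 -0.196 0 0 0 -1; 0 0 -0.2 0 0 0 -1; 0 0 -0.2 0 0 0 -1")

```text
time: 42.05
eef_pos: [0.6682, -0.1889, 0.0666]
tcp_rot: [0.804, 0.595, -0.001, -0.002]
contact_force: [-6.8, 2.4, 8.6]
opening: 0.142
finger_force: 79.9
```

Emit:
send_rows(moves="0 0 -0.028 0 0 0 -1; 0 0 -0.056 0 0 0 -1; 0 0 -0.084 0 0 0 -1; 0 0 -0.112 0 0 0 -1; 0 0 -0.14 0 0 0 -1; 0 0 -0.168 0 0 0 -1; 0 0 -0.19 0 0 0 -1; 0 0 -0.19 0 0 0 -1; 0 0 -0.19 0 0 0 -1")

```text
time: 43.18
eef_pos: [0.6665, -0.1896, 0.0666]
tcp_rot: [0.329, 0.944, -0.001, -0.004]
contact_force: [-10.9, 1.6, 12.6]
opening: 0.147
finger_force: 80.4
```

```bash
python3 -c "
from h import *
st(); print(ctrl.get_state()['qpos'],Ro.from_quat(ctrl.get_state()['tcp_rot']).as_matrix()[:,1]); T=cam('top'); print(barx(T))"
```

```text
F [-10.9   1.6  12.6] M [0.06 1.92 0.16] p [ 0.6665 -0.1896  0.0666] open 12.5 t 43.175
[-0.42243752  0.50897746  1.62959647 -0.00270697  1.01079233 -1.32027549] [ 0.62215343  0.7828844  -0.00413852]
[0.6951 0.6951 0.6962 0.6965 0.6951 0.7413 0.7488]
```

Emit:
send_rows(moves="0 0 0 0 0 0 -0.2; 0 0 0 0 0 0 -0.2; 0 0 0 0 0 -0.25 -0.2; 0 0 0 0 0 -0.5 -0.2; 0 0 0 0.2 -0.15 -0.6 -0.2; 0 0 0 0.4 -0.3 -0.7 -0.2; 0 0 0 0.6 -0.5 -0.8 -0.2; 0 0 0 0.8 -0.62 -0.8 -0.2; 0 0 0 0.8 -0.62 -0.8 -0.2")

```text
time: 44.35
eef_pos: [0.4641, -0.1861, 0.224]
tcp_rot: [0.331, 0.944, 0.0, -0.0]
contact_force: [0.2, 0.1, 0.9]
opening: 0.4
finger_force: 0.0
```

```bash
python3 -c "
from h import *
import sys; np.set_printoptions(linewidth=250,threshold=sys.maxsize)
st(); T=cam('top'); print(barx(T)); [print(*o) for o in gauges(T)]
g=cv2.cvtColor(T['image'],cv2.COLOR_RGB2GRAY).astype(int)
print(np.c_[np.arange(168,186),g[168:186,384:398]])
S=cam('scene'); g=cv2.cvtColor(S['image'],cv2.COLOR_RGB2GRAY).astype(int); print(np.arange(274,298)); print(np.c_[np.arange(252,272),g[252:272,274:298]])
cv2.imwrite('pics/end_s.png',S['image'][:,:,::-1])"
```

```text
F [0.2 0.1 0.9] M [ 0.   -0.02  0.04] p [ 0.4641 -0.1861  0.224 ] open 34.0 t 44.35
[0.6951 0.6951 0.6962 0.6965 0.6954 0.6947 0.6986]
[324.6 213.1] 100 [0.5457 0.1044] -178.5 [0.0647 0.022 ]
[341.6 213.5] 105 [0.5457 0.0402] -179.8 [0.0659 0.0227]
[377.  214.4] 157 [ 0.5449 -0.0941] -179.4 [0.0666 0.0334]
[[168  91  86  94 111 126 132 132 131 132 132 132 134 135 135]
 [169  66  60  74 100 129 142 144 143 142 140 136 136 138 139]
 [170  68  72  82 104 141 163 168 168 163 152 138 125 130 135]
 [171  88 103 107 115 149 173 179 179 172 154 127 105 108 118]
 [172 111 126 126 129 154 172 179 179 175 164 138 104  96 101]
 [173 139 150 153 155 167 174 176 177 174 166 142 104  91  95]
 [174 154 158 164 170 173 172 170 170 169 157 131  96  87  89]
 [175 137 136 142 153 157 154 147 147 150 143 120  90  85  84]
 [176  98  99 102 117 135 137 130 128 130 127 108  81  74  71]
 [177  86  97  97 117 153 163 159 157 158 154 131  86  62  59]
 [178  93 105 106 129 167 177 176 176 178 175 149  95  60  53]
 [179  94 107 106 128 167 178 176 177 178 175 149  97  60  47]
 [180  94 108 107 129 166 178 177 17
[... 1801 characters left out ...]
  98  95  85 110 128 145 181 133 165 228 225 226 227 228 229 233 240 191 114 115]
 [266  45  85 102  97  98  93  76 107 133 131 127 197 242 232 177 185 231 229 236 197 128 113 129 119]
 [267  43  80 104  99  97  81  63 125 138 122 127 130 162 161 151 205 238 219 153 106 108 108 121 105]
 [268  80  97 101  99  91  68 111 155 156 144 130 132 126 128 210 251 201 120 113 109 117 118 127 102]
 [269 101  99  95  97  79  93 138 156 147 113 111 133 131 127 128 123 114 107 113 114 115 113 131 104]
 [270 100  96  98  81  56 121 153 137 101  78 112 137 132 128 128 121 106 115 112 114 115 114 118  94]
 [271  99  98  76  51 120 150 115  83  76  76  93 128 134 128 133 123 116 114 116 115 114 119 123  94]]
```

```bash
python3 -c "
from h import *
print(ctrl.sign_off())"
```

```text
the job is handed in; nothing more can be done
None
```

The job is done and handed in at about 44 s. I turned the stop bar to the brass index, pushed the three black gauges into gaps 0, 1 and 3 until they touched it, then wound it back to the rest line. Camera measurements put the pointer within about half a millimetre at both settings, and the gauges were still in place at the end.

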